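Re-grip a standing optical post through a V-block and lay it in the inspection cradle

TASK

Take the longer steel post out of the upright rack by its top end, lay it in the sloping V-block with its foot down at the stop, and let go of it. Then take it again across its middle and lay it level and centred in the two-saddle cradle without dropping it; leave the short post standing in the rack and the other things where they are.

Things in the scene. Friction and masses are not known exactly. Their poses are not given: they have to be found in the camera images.
- long_post_center (a point): centre of the longer of two plain steel posts (both 16 mm in diameter). It is 160 mm long, 0.13 kg; this point lies on its axis, 80 mm from either end; z runs along the axis from foot to top. It starts standing in one of the three sockets of the rack, its top 170 mm above the worktop, 115 mm of it showing above the rack
- long_post_foot (a point): centre of the lower end face (foot) of the longer post, on its axis; same axes as its centre
- short_post_center (a point): centre of the shorter steel post, 16 mm in diameter and 115 mm long, 57.5 mm from either end, z along its axis; it stands in another socket of the rack, its top 125 mm above the worktop
- rack: grey plastic rack block, 60 x 150 x 55 mm, fixed to the worktop; origin at the centre of its underside, z up. Three round sockets 18 mm wide and 45 mm deep in its top, in a row along its y axis at y = -50, 0 and +50 mm. One of them is empty
- vblock: sloping aluminium V-block on a dark base plate 80 x 150 x 10 mm, fixed; origin on the worktop, z up. Two 90-degree V saddles in line hold a rod whose axis lies in the block's y-z plane and rises at 45 degrees toward +y (to the robot's right). The V opens square to that axis, toward (0, -0.71, 0.71) in the block's frame; it is 31 mm wide at the mouth, which lies 4 mm above the axis of a seated post
- vblock_foot (a point): point on the V-block's stop face where the centre of the seated post's foot rests, at (0, -50, 50) mm in the block's frame; axes as the block's. The stop is square to the rod; friction is high, so a post let go above the stop need not slide down
- vblock_seat (a point): where the long post's centre lies when seated with its foot on the stop: (0, 6.6, 106.6) mm in the block's frame; axes as the block's. Measured up the axis from the stop, the saddles cover 10 to 40 and 95 to 115 mm; the gap between is for fingers, open to 34 mm below the axis; above 115 mm the post is free all round
- cradle: level cradle: dark base plate 70 x 140 x 10 mm with two aluminium V saddles, each 16 mm thick along y, at y = -50 and +50 mm; fixed; origin at the centre of its underside, z up. A post lies along its y axis, either way round. The 90-degree V's open upward, 31 mm wide at the mouth, 64 mm above the worktop
- cradle_seat (a point): where the centre of a post lies that is seated and centred in the cradle: 60 mm above the cradle's origin; axes as the cradle's. Between the saddles fingers have free room down to the base plate's top, 10 mm above the worktop. On the way here from the V-block, a microscope hangs over the middle of the table from about 0.65 m ahead of the robot: carry the post across nearer to the robot
- window_cap: bystander: round cap lying flat, 61 mm wide, 13 mm high; origin under its centre
- tape_roll: bystander: roll of white tape lying flat, 59 mm wide, 18 mm high; origin under its centre
- kf_clamp: bystander: hinged steel ring clamp lying flat, 51 x 73 x 13 mm; origin under its centre
- tweezers: bystander: steel tweezers lying flat, 14 x 126 x 9 mm, long axis y; origin under the centre
- black_cap: bystander: round black cap lying flat, 48 mm wide, 15 mm high; origin under its centre
Things that resemble listed ones, but are neither listed nor needed, are in the scene too. Leave any purple look-alike of the part that bears short_post_center alone.

How it is judged:
By the outcome, as a careful person would: the job done as asked, in the order asked, and still so for the second after the job is handed in, with the robot touching nothing.
It also fails if it takes over 64 s, if anything falls off the work surface, if the arm or the gripper's body presses on something with over 40 N, if the wrist force passes 120 N, or if a joint passes its speed limit or range.

ROBOT

A 6-joint arm with a two-finger parallel gripper is mounted at the origin on a cart in front of the work surface, level with it; the furniture and walls round the work are solid. World frame = base frame: x ahead of the robot, y to its left, z up, the work surface at z = 0. Lengths are in m, angles in rad, forces in N, time in s.
With the tool pointing down it reaches from about 0.425 to 0.95 m from the base axis. Payload 3.5 kg.
Tool frame: the origin (TCP) lies between the finger pads; the fingertips stand 17 mm ahead of it and the grasp point (between the pads) lies 2 mm behind it; z points along the fingers, y is the direction in which the jaws open and shut (so a half turn about z gives the same grasp; the last joint's range is limited). The gripper opens to 85 mm and grips with 20 to 120 N. Pads are 22 mm wide; open, the fingers measure 114 mm over their backs; the gripper's body (76 mm by 85 mm) begins 54 mm behind the grasp point. The pads swing forward as they close: fully open they stand 13 mm farther back than shut.
Start: joints at [-1.428, 0.286, 1.577, -0, 1.279, -0.15], TCP at [0.195, -0.646, 0.225] pointing down, gripper open.
Joint ranges: [-2.77, 2.77], [-0.9, 2.22], [0.21, 2.48], [-1.53, 4.67], [0.24, 2.81], [-2.84, 2.84]. Speed limits (rad/s): [2.79, 2.79, 3.14, 3.14, 3.14, 3.14].

INTERFACE

Orientations are given as a unit quaternion [x, y, z, w].
In Python, from plant import ctrl gives the robot as it stands.
- The arm moves only by the tool carry_out, never from a script. Its argument "commands" is a list of rows, each an object with "delta_pos": the shift along the tool's x, y, z in m, a list of three; "delta_rot": the turn, a rotation vector about the tool's x, y, z in rad, a list of three; "claw": the opening in per cent of the stroke, from 0 (shut) to 100 (fully open). A call has 1 to 8 rows; each row is the pose to reach, as a shift and turn from the pose measured when the call began, along the tool's axes at that moment; what a row does not reach only later rows make up. A row lasts 1/12 s, in which the tool goes at most 41.7 mm and 7.16 degrees, less where a joint would pass 70% of its speed; a pose out of reach is approached as far as the arm can. A call with a gripper value outside its range is refused whole. The fingers move at their own pace and stop on an object; "force" is the grip in N (left out, the last holds). Time passes only in rows, so rows that repeat a pose let the fingers close. It gives the time, the measured TCP pose, the force and the opening at its end, in the units of the state.
- ctrl.get_state(): the state, without advancing time (a new reading comes with each control period).
- ctrl.read_camera(name): name is "side" or "top" or "wrist"; returns (picture, depth): 384x512x3 uint8, red, green, blue; 384x512 float32, m along the optical axis (not along the pixel's ray), 0 where there is no reading.
- ctrl.camera_info(name): a dict with "fx", "fy", "cx", "cy" (pixels), "k1" (the pictures are not rectified: a ray, as slopes to the right and down, at radius r is drawn at 1 + k1 r^2 times it, then the intrinsics apply), "rvec" (rotation vector, rad) and "tvec" (3), from world to camera coordinates, as OpenCV has them; the wrist camera has in their place "mount" (4x4, takes a point from camera to tool coordinates, whose origin is the TCP and whose axes are the flange's). Camera axes: x right, y down, z forward; pixel columns grow to the right and rows downward; lengths in m; the calibration is good to about 2 mm. A picture is of the moment at which its call begins: read the wrist's pose just before it. camera_info takes no time and is no camera call.
- ctrl.sign_off(): hands the job in, once; it reports no verdict.
The state is a dict: "time": time; "qpos": joint angles; "dq": joint speeds; "joint_efforts": joint torques, N m; "eef_pos": TCP position; "tcp_rot": TCP orientation; "contact_force": force on the tool from outside, world axes, zero at the start; "wrist_torque": the same for the moment, N m; "opening": opening from 0.0 (shut) to 1.0 (fully open).
Only numpy, scipy, OpenCV 4.12 (cv2) and the standard library are available. Lean on these libraries where they do the work, as an engineer would, in place of code of your own. Each camera call takes 0.05 s, during which the arm holds its last target.

## Working session

There is one attempt and no reset: what is moved stays moved. The work goes in short steps, Python scripts to look and compute and a tool call to move; the robot and the scene stay as the last step left them, time stands still between calls to the robot, and variables do not carry over. Pictures are saved under pics/ and viewed, and the job is handed in when it is done.

Besides the shell and the picture viewer there is one more tool, called after ">>>" as a command line: name --argument value ..., lists and objects as JSON in quotes. carry_out: Moves the arm, as the interface text tells. Its arguments: {"type":"object","properties":{"commands":{"type":"array"},"force":{"type":"number"}},"required":["commands"]}

```bash
mkdir -p pics; ls
cat > h.py <<'E'
import numpy as np, cv2, pickle
from scipy.spatial.transform import Rotation as R
from plant import ctrl
E
python3 - <<'E'
from h import *
s=ctrl.get_state();print(s)
d={}
for n in ("side","top","wrist"):
    i=ctrl.camera_info(n);print(n,i)
    p,z=ctrl.read_camera(n);cv2.imwrite(f'pics/{n}0.png',p[:,:,::-1]);np.savez(f'{n}0.npz',p=p,z=z)
E
```

```text
pics
{'time': 0.0, 'qpos': array([-1.42801717e+00,  2.87196093e-01,  1.57819204e+00, -1.45627460e-05,
        1.27862518e+00, -1.49976166e-01]), 'dq': array([-1.29381001e-04, -1.79820408e-03, -5.88571584e-06, -3.92955431e-04,
        3.91977111e-04,  1.22198794e-03]), 'joint_efforts': array([ 5.08775574e-04, -4.05981803e+01, -2.92622960e+01, -1.28704819e-04,
        5.79955711e-03, -7.04697996e-06]), 'eef_pos': array([ 0.19474069, -0.64558098,  0.22321879]), 'tcp_rot': array([ 9.89304874e-01,  1.45857472e-01, -2.61483460e-06, -1.21034791e-03]), 'contact_force': array([ 0.2923841 ,  1.21438237, -0.34206677]), 'wrist_torque': array([ 0.0327348 , -0.01281139,  0.0108517 ]), 'opening': 1.003779620542813}
side {'fx': 461.90818808358915, 'fy': 461.90818808358915, 'cx': 245.93767424078789, 'cy': 187.55611132494496, 'k1': 0.01888151990811659, 'rvec': array([ 0.7938864 , -2.40114427,  1.30499157]), 'tvec': array([0.4088492 , 0.26226596, 1.26230997])}
top {'fx': 388.69886512624305, 'fy': 388.69886512624305, 'cx': 256.07797624748264, 'cy': 193.72874357072334, 'k1': -0.07464735520471827, 'rvec': array([ 2.1152782 , -2.16282911,  0.18304777]), 'tvec': array([-0.02469882,  0.50189097,  1.23523473])}
wrist {'fx': 329.9532457164935, 'fy': 329.9532457164935, 'cx': 253.56436760900039, 'cy': 192.5927233650681, 'k1': -0.05836642232208339, 'mount': array([[ 1.26765815e-03, -9.51678395e-01, -3.07093838e-01,
         7.93053123e-02],
       [ 9.99999184e-01,  1.25433772e-03,  2.40744028e-04,
        -9.54551091e-04],
       [ 1.56088495e-04, -3.07093893e-01,  9.51679209e-01,
        -1.49216703e-01],
       [ 0.00000000e+00,  0.00000000e+00,  0.00000000e+00,
         1.00000000e+00]])}
```

View pics/side0.png

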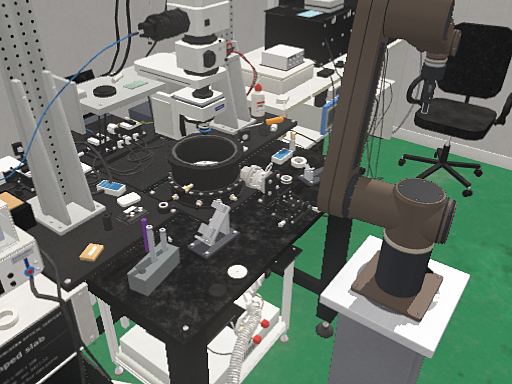

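View pics/top0.png

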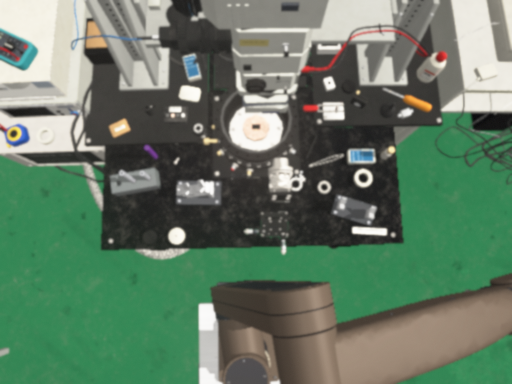

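View pics/wrist0.png

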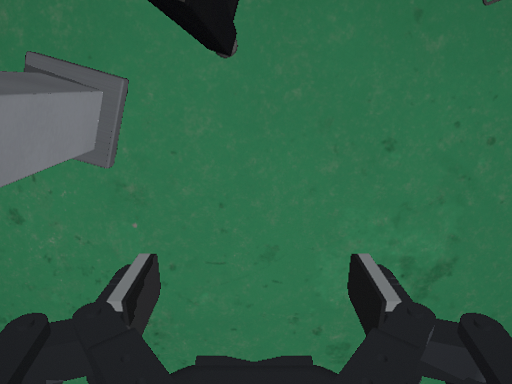

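Side: rack about (155,265), posts around (145-165,235), purple post at (144,235), V-block (213,232). Top: rack (134,181), V-block (198,192), cradle (354,208). Next I'll enlarge the crops.

```bash
cat >> h.py <<'E'
def undist(c,u,v):
    K=np.array([[c['fx'],0,c['cx']],[0,c['fy'],c['cy']],[0,0,1]])
    xd=(np.asarray(u,float)-c['cx'])/c['fx'];yd=(np.asarray(v,float)-c['cy'])/c['fy']
    x,y=xd.copy(),yd.copy()
    for _ in range(15):
        f=1+c['k1']*(x*x+y*y);x,y=xd/f,yd/f
    return x,y
def cloud(n,z,s=None):
    c=ctrl.camera_info(n);v,u=np.mgrid[:384,:512];x,y=undist(c,u,v)
    P=np.stack([x*z,y*z,z],-1)
    if n=='wrist':
        M=c['mount'];P=P@M[:3,:3].T+M[:3,3]
        return P@R.from_quat(s['tcp_rot']).as_matrix().T+s['eef_pos']
    Rm=R.from_rotvec(c['rvec']).as_matrix()
    return (P-c['tvec'])@Rm
def proj(n,p,s=None):
    c=ctrl.camera_info(n);p=np.atleast_2d(p)
    if n=='wrist':
        M=c['mount'];q=(p-s['eef_pos'])@R.from_quat(s['tcp_rot']).as_matrix();q=(q-M[:3,3])@M[:3,:3]
    else: q=p@R.from_rotvec(c['rvec']).as_matrix().T+c['tvec']
    x,y=q[:,0]/q[:,2],q[:,1]/q[:,2];f=1+c['k1']*(x*x+y*y)
    return np.c_[c['fx']*x*f+c['cx'],c['fy']*y*f+c['cy']]
E
python3 - <<'E'
from h import *
S=np.load('side0.npz');T=np.load('top0.npz')
def crop(p,x0,y0,x1,y1,k,f): cv2.imwrite(f,cv2.resize(p[y0:y1,x0:x1,::-1],None,fx=k,fy=k,interpolation=cv2.INTER_CUBIC))
crop(S['p'],110,190,260,300,5,'pics/sc.png')
crop(T['p'],95,135,235,245,5,'pics/tc.png')
crop(T['p'],300,140,400,240,5,'pics/tc2.png')
C=cloud('top',T['z']);
for u,v in [(198,192),(134,181),(121,184),(134,181),(148,172),(177,236),(354,208),(363,178),(324,187),(120,220)]: print(u,v,C[v,u].round(4))
E
```

```text
198 192 [0.4977 0.144  0.1187]
134 181 [0.5477 0.3607 0.0667]
121 184 [0.5414 0.4081 0.0529]
134 181 [0.5477 0.3607 0.0667]
148 172 [0.5788 0.3181 0.0568]
177 236 [0.3701 0.2293 0.0098]
354 208 [ 0.4503 -0.364   0.0122]
363 178 [ 5.549e-01 -4.052e-01 -1.000e-04]
324 187 [ 0.5261 -0.2683  0.0008]
120 220 [ 0.4282  0.426  -0.0009]
```

View pics/sc.png

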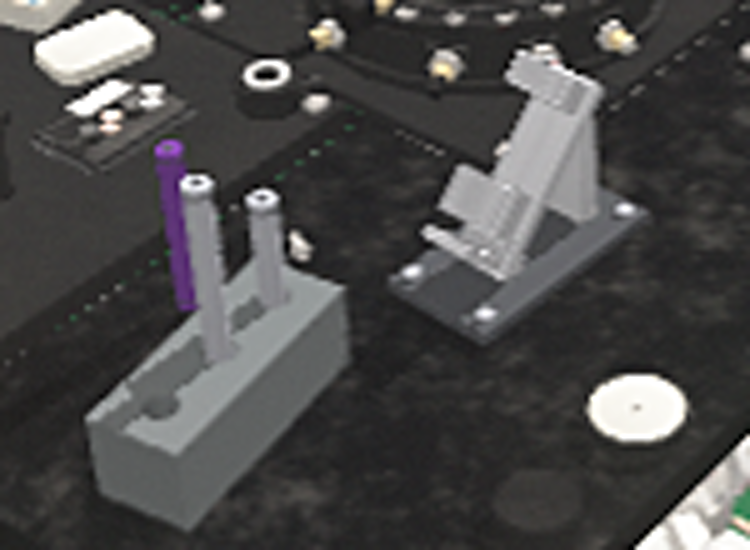

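View pics/tc.png

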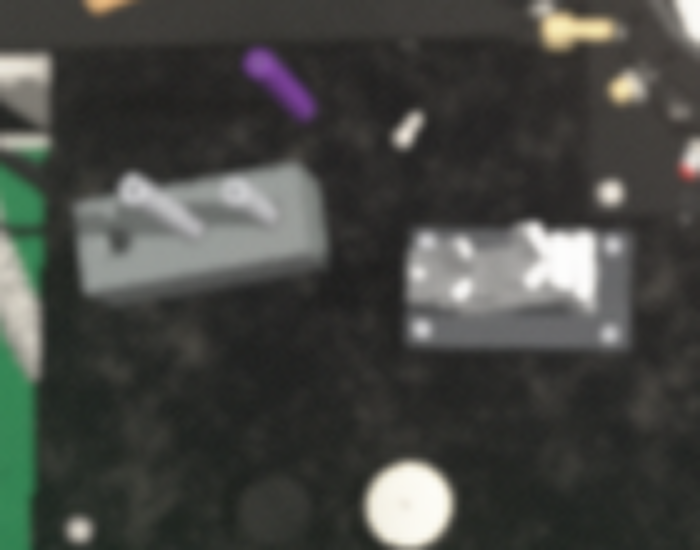

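View pics/tc2.png

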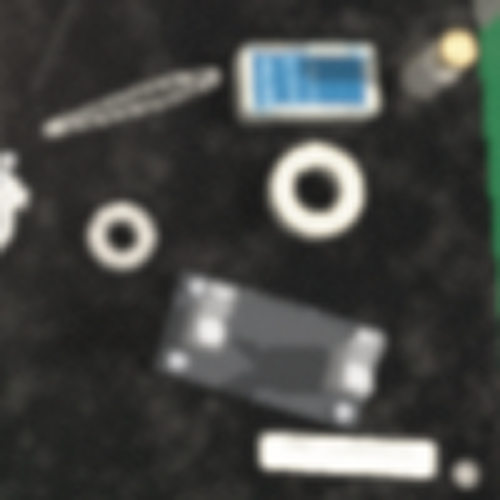

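Candidates for the long post: grey post in the middle socket, top at side (149,227), top-cam (121,172); short grey post at side (162,230), top-cam (142,173); purple post standing behind the rack at side (144,220), top-cam (147,148). The taller grey post in the rack (middle socket) is the target. Next I'll measure the scene.

Run:
```python
from h import *
S=np.load('side0.npz');T=np.load('top0.npz')
CS=cloud('side',S['z']);CT=cloud('top',T['z'])
def rep(name,C,box,zr,Zimg,P):
    x0,y0,x1,y1=box;c=C[y0:y1,x0:x1].reshape(-1,3);z=Zimg[y0:y1,x0:x1].ravel();rgb=P[y0:y1,x0:x1].reshape(-1,3)
    m=(z>0)&(c[:,2]>zr[0])&(c[:,2]<zr[1]);c=c[m]
    r=cv2.minAreaRect((c[:,:2]*1000).astype(np.float32))
    print(name,m.sum(),'mean',c.mean(0).round(4),'med',np.median(c,0).round(4),'rect',np.round(r[0],1),np.round(r[1],1),round(r[2],1))
for n,C,D,b in (('side',CS,S,(120,215,190,300)),('top',CT,T,(105,155,170,200))):
    rep(n+' racktop',C,b,(.050,.059),D['z'],D['p'])
    rep(n+' long',C,b,(.132,.2),D['z'],D['p'])
    rep(n+' longtop',C,b,(.165,.18),D['z'],D['p'])
    rep(n+' short',C,b,(.118,.13),D['z'],D['p'])
rep('top vbase',CT,(174,178,224,208),(.006,.014),T['z'],T['p'])
rep('side vbase',CS,(185,225,245,262),(.006,.014),S['z'],S['p'])
rep('top vall',CT,(174,178,224,208),(.02,.2),T['z'],T['p'])
rep('top cbase',CT,(328,190,382,228),(.006,.014),T['z'],T['p'])
rep('top csad',CT,(328,190,382,228),(.02,.08),T['z'],T['p'])
rep('top purple',CT,(140,140,165,165),(.03,.3),T['z'],T['p'])
rep('side purple',CS,(138,215,150,255),(.03,.3),S['z'],S['p'])
# heights in transit corridor
c=CT.reshape(-1,3);
for y in np.arange(-.5,.5,.1):
    for x in (.35,.45,.55,.65):
        m=(abs(c[:,0]-x)<.05)&(abs(c[:,1]-y)<.05)
        print('%.2f %.2f %.3f'%(x,y,c[m,2].max() if m.any() else -1),end=' | ')
    print()
```

```text
side racktop 749 mean [0.55   0.3735 0.0535] med [0.5487 0.3792 0.0534] rect [574.9 371.6] [118.  154.5] 13.4
side long 82 mean [0.5498 0.3689 0.1539] med [0.5491 0.3698 0.1546] rect [552.8 367.3] [14.  16.8] 68.9
side longtop 21 mean [0.552  0.367  0.1682] med [0.5518 0.3665 0.1682] rect [552.2 366.3] [13.  15.1] 44.3
side short 46 mean [0.5543 0.3393 0.1228] med [0.5544 0.3241 0.123 ] rect [554.  341.3] [17.3 64.5] 14.7
top racktop 633 mean [0.5513 0.3673 0.0547] med [0.5493 0.3646 0.0548] rect [554.1 368.4] [ 62.8 150.5] 9.1
top long 45 mean [0.5524 0.3652 0.1598] med [0.5517 0.3645 0.165 ] rect [553.5 366.2] [14.5 14.6] 40.6
top longtop 22 mean [0.5537 0.3674 0.1692] med [0.5534 0.3671 0.1693] rect [553.5 367.5] [12.8 12.5] 40.6
top short 34 mean [0.5578 0.3325 0.1244] med [0.5583 0.322  0.125 ] rect [557.1 342.5] [13.2 62.8] 9.3
top vbase 459 mean [0.5066 0.1504 0.01  ] med [0.4972 0.1456 0.0099] rect [513.3 159.4] [165.  87.] 87.3
side vbase 504 mean [0.5048 0.1737 0.0088] med [0.4997 0.1874 0.0085] rect [515.3 158. ] [153.4  83.1] 87.3
top vall 497 mean [0.5142 0.1565 0.0794] 
[... 560 characters left out ...]
08 | 0.65 -0.50 0.093 | 
0.35 -0.40 0.016 | 0.45 -0.40 0.072 | 0.55 -0.40 0.027 | 0.65 -0.40 0.029 | 
0.35 -0.30 0.007 | 0.45 -0.30 0.068 | 0.55 -0.30 0.020 | 0.65 -0.30 0.013 | 
0.35 -0.20 0.008 | 0.45 -0.20 0.008 | 0.55 -0.20 0.097 | 0.65 -0.20 0.180 | 
0.35 -0.10 0.069 | 0.45 -0.10 0.122 | 0.55 -0.10 0.175 | 0.65 -0.10 0.788 | 
0.35 -0.00 0.052 | 0.45 -0.00 0.046 | 0.55 -0.00 0.178 | 0.65 -0.00 0.789 | 
0.35 0.10 0.010 | 0.45 0.10 0.135 | 0.55 0.10 0.134 | 0.65 0.10 0.775 | 
0.35 0.20 0.019 | 0.45 0.20 0.078 | 0.55 0.20 0.081 | 0.65 0.20 0.030 | 
0.35 0.30 0.022 | 0.45 0.30 0.008 | 0.55 0.30 0.129 | 0.65 0.30 0.119 | 
0.35 0.40 0.013 | 0.45 0.40 0.007 | 0.55 0.40 0.172 | 0.65 0.40 0.027 |
```

```bash
cat >> h.py <<'E'
def Rt(zdir,ydir):
    z=np.array(zdir,float);z/=np.linalg.norm(z);y=np.array(ydir,float);y-=z*(y@z);y/=np.linalg.norm(y)
    return np.c_[np.cross(y,z),y,z]
def delta(p,Rm,s=None):
    s=s or ctrl.get_state();R0=R.from_quat(s['tcp_rot']).as_matrix()
    dp=R0.T@(np.array(p)-s['eef_pos']);rv=R.from_matrix(R0.T@Rm).as_rotvec()
    return dp.round(4),rv.round(4),'mm %.0f deg %.1f'%(1e3*np.linalg.norm(dp),np.degrees(np.linalg.norm(rv)))
def down(yaw): # tool x at yaw, z down
    return np.c_[[np.cos(yaw),np.sin(yaw),0],[np.sin(yaw),-np.cos(yaw),0],[0,0,-1]]
def log():
    s=ctrl.get_state();open('log.txt','a').write(repr([list(s['qpos']),list(s['eef_pos']),list(s['tcp_rot'])])+'\n')
    print('t%.2f'%s['time'],s['eef_pos'].round(4),'F',s['contact_force'].round(1),'op %.3f'%s['opening'],'q',s['qpos'].round(2));return s
E
python3 - <<'E'
from h import *
log()
print(delta((.36,-.46,.33),down(.65)))
E
```

```text
t0.15 [ 0.1948 -0.6457  0.2235] F [-0.7 -0.2  0.2] op 1.004 q [-1.43  0.29  1.58 -0.    1.28 -0.15]
(array([ 0.2118, -0.1303, -0.1062]), array([-0.0018, -0.0006, -0.3572]), 'mm 270 deg 20.5')
```

>>> carry_out --commands '[{"delta_pos": [0.026, -0.016, -0.014], "delta_rot": [0, 0, -0.045], "claw": 100}, {"delta_pos": [0.053, -0.033, -0.027], "delta_rot": [0, 0, -0.09], "claw": 100}, {"delta_pos": [0.08, -0.049, -0.04], "delta_rot": [0, 0, -0.135], "claw": 100}, {"delta_pos": [0.106, -0.065, -0.053], "delta_rot": [0, 0, -0.18], "claw": 100}, {"delta_pos": [0.132, -0.081, -0.066], "delta_rot": [0, 0, -0.225], "claw": 100}, {"delta_pos": [0.159, -0.098, -0.08], "delta_rot": [0, 0, -0.27], "claw": 100}, {"delta_pos": [0.185, -0.114, -0.093], "delta_rot": [0, 0, -0.315], "claw": 100}, {"delta_pos": [0.212, -0.13, -0.106], "delta_rot": [0, 0, -0.36], "claw": 100}]'

```text
time: 0.82
eef_pos: [0.3609, -0.4588, 0.3302]
tcp_rot: [0.947, 0.322, 0.0, -0.001]
contact_force: [0.7, -0.4, 0.4]
opening: 1.004
```

Run:
```python
from h import *
log()
print(delta((.47,-.17,.33),down(1.05)))
```

```text
t0.82 [ 0.3609 -0.4588  0.3302] F [ 0.7 -0.4  0.4] op 1.004 q [-1.08  0.02  1.68  0.    1.44 -0.16]
(array([ 0.2624, -0.1627,  0.0008]), array([-0.0018, -0.0014, -0.3952]), 'mm 309 deg 22.6')
```

>>> carry_out --commands '[{"delta_pos": [0.033, -0.02, 0], "delta_rot": [0, 0, -0.05], "claw": 100}, {"delta_pos": [0.066, -0.041, 0], "delta_rot": [0, 0, -0.1], "claw": 100}, {"delta_pos": [0.098, -0.061, 0], "delta_rot": [0, 0, -0.15], "claw": 100}, {"delta_pos": [0.131, -0.081, 0], "delta_rot": [0, 0, -0.2], "claw": 100}, {"delta_pos": [0.164, -0.102, 0], "delta_rot": [0, 0, -0.25], "claw": 100}, {"delta_pos": [0.197, -0.122, 0], "delta_rot": [0, 0, -0.3], "claw": 100}, {"delta_pos": [0.23, -0.142, 0], "delta_rot": [0, 0, -0.35], "claw": 100}, {"delta_pos": [0.262, -0.163, 0], "delta_rot": [0, 0, -0.395], "claw": 100}]'

```text
time: 1.48
eef_pos: [0.4696, -0.168, 0.3305]
tcp_rot: [0.865, 0.502, 0.0, -0.001]
contact_force: [1.2, -0.3, -0.2]
opening: 0.998
```

Run:
```python
from h import *
s=log()
p,z=ctrl.read_camera('top');cv2.imwrite('pics/top1.png',p[:,:,::-1])
print(delta((.49,.13,.33),down(1.5)))
```

```text
t1.48 [ 0.4696 -0.168   0.3305] F [ 1.2 -0.3 -0.2] op 0.998 q [-0.55 -0.17  1.87  0.    1.45 -0.03]
(array([ 0.264 , -0.1267,  0.003 ]), array([-0.0009, -0.0077, -0.4409]), 'mm 293 deg 25.3')
```

>>> carry_out --commands '[{"delta_pos": [0.033, -0.016, 0], "delta_rot": [0, 0, -0.055], "claw": 100}, {"delta_pos": [0.066, -0.032, 0], "delta_rot": [0, 0, -0.11], "claw": 100}, {"delta_pos": [0.099, -0.048, 0.001], "delta_rot": [0, 0, -0.165], "claw": 100}, {"delta_pos": [0.132, -0.063, 0.001], "delta_rot": [0, 0, -0.22], "claw": 100}, {"delta_pos": [0.165, -0.079, 0.002], "delta_rot": [0, 0, -0.275], "claw": 100}, {"delta_pos": [0.198, -0.095, 0.002], "delta_rot": [0, 0, -0.33], "claw": 100}, {"delta_pos": [0.231, -0.111, 0.003], "delta_rot": [0, 0, -0.385], "claw": 100}, {"delta_pos": [0.264, -0.127, 0.003], "delta_rot": [0, 0, -0.44], "claw": 100}]'

```text
time: 2.2
eef_pos: [0.4893, 0.1318, 0.3296]
tcp_rot: [0.731, 0.682, 0.003, -0.002]
contact_force: [1.2, 0.2, 0.2]
opening: 1.001
```

Run:
```python
from h import *
s=log()
p,z=ctrl.read_camera('wrist');cv2.imwrite('pics/w1.png',p[:,:,::-1]);np.savez('w1.npz',p=p,z=z,e=s['eef_pos'],r=s['tcp_rot'])
print(delta((.55,.30,.33),down(1.57)))
```

```text
t2.20 [0.4893 0.1318 0.3296] F [1.2 0.2 0.2] op 1.001 q [ 0.06 -0.16  1.85  0.01  1.44  0.13]
(array([0.1662, 0.0508, 0.0019]), array([ 0.0006, -0.0129, -0.0614]), 'mm 174 deg 3.6')
```

View pics/w1.png

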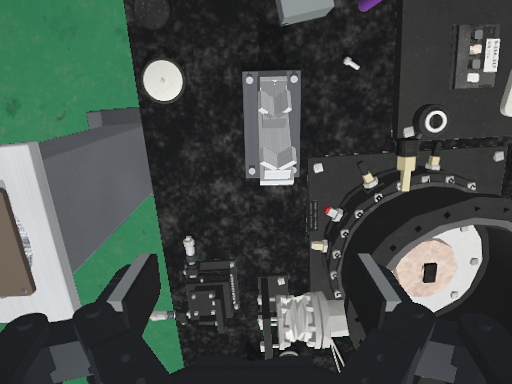

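```bash
cat >> h.py <<'E'
def rect(C,z,box,zr,k=3,tag=None):
    x0,y0,x1,y1=box;m=np.zeros(z.shape,np.uint8);m[y0:y1,x0:x1]=1
    m&=((z>0)&(C[...,2]>zr[0])&(C[...,2]<zr[1])).astype(np.uint8)
    m=cv2.morphologyEx(m,cv2.MORPH_OPEN,np.ones((k,k),np.uint8))
    n,l,st,_=cv2.connectedComponentsWithStats(m)
    c=C[m>0]
    r=cv2.minAreaRect((c[:,:2]*1000).astype(np.float32))
    return len(c),np.round(r[0],1),np.round(r[1],1),round(r[2],1),np.median(c[:,2]).round(4)
E
python3 - <<'E'
from h import *
d=np.load('w1.npz');s=dict(eef_pos=d['e'],tcp_rot=d['r']);C=cloud('wrist',d['z'],s)
print('base',rect(C,d['z'],(238,65,306,190),(.006,.014)))
print('V all',rect(C,d['z'],(238,65,306,190),(.02,.2)))
for u,v in [(200,100),(250,80),(294,79),(246,160),(272,178),(272,90),(300,10)]: print(u,v,C[v,u].round(4))
T=np.load('top0.npz');CT=cloud('top',T['z'])
print('topbase',rect(CT,T['z'],(174,178,224,208),(.006,.014)),rect(CT,T['z'],(174,178,224,208),(.02,.2)))
print('cr',rect(CT,T['z'],(328,190,382,228),(.006,.014)),rect(CT,T['z'],(328,190,382,228),(.03,.08),2))
p=d['p'];cv2.imwrite('pics/w1c.png',cv2.resize(p[60:195,225:315,::-1],None,fx=4.4,fy=4.4,interpolation=cv2.INTER_CUBIC))
E
```

```text
base (2685, array([517.1, 159.7]), array([149.2,  80.3]), 87.6, np.float64(0.0098))
V all (3510, array([517.3, 162.7]), array([124.5,  40.3]), 87.4, np.float64(0.0705))
200 100 [ 0.4187  0.2014 -0.0007]
250 80 [0.491  0.2229 0.0124]
294 79 [0.55   0.2203 0.015 ]
246 160 [0.4774 0.1133 0.0106]
272 178 [0.5097 0.1099 0.1074]
272 90 [0.5183 0.2081 0.0438]
300 10 [0.5553 0.2967 0.0548]
topbase (189, array([496.4, 158.6]), array([ 47.1, 149.5]), 9.6, np.float64(0.0099)) (494, array([516.5, 161.2]), array([124.4,  40.9]), 87.8, np.float64(0.0692))
cr (340, array([ 447.9, -354.9]), array([127.7,  70.2]), 72.8, np.float64(0.0098)) (153, array([ 446.8, -372.8]), array([137. ,  47.5]), 71.4, np.float64(0.0535))
```

View pics/w1c.png

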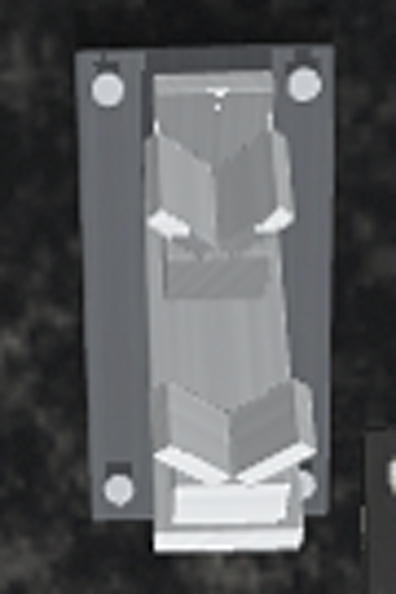

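>>> carry_out --commands '[{"delta_pos": [0.025, 0.015, 0], "delta_rot": [0, -0.003, -0.015], "claw": 100}, {"delta_pos": [0.05, 0.03, 0], "delta_rot": [0, -0.006, -0.03], "claw": 100}, {"delta_pos": [0.075, 0.042, 0], "delta_rot": [0, -0.01, -0.045], "claw": 100}, {"delta_pos": [0.105, 0.054, 0.001], "delta_rot": [0, -0.013, -0.06], "claw": 100}, {"delta_pos": [0.105, 0.054, 0.001], "delta_rot": [0, -0.013, -0.06], "claw": 100}]'

```text
time: 2.67
eef_pos: [0.5504, 0.2422, 0.3284]
tcp_rot: [0.707, 0.708, 0.0, -0.001]
contact_force: [0.2, -1.1, -0.6]
opening: 1.001
```

Run:
```python
from h import *
s=log()
p,z=ctrl.read_camera('wrist');cv2.imwrite('pics/w2.png',p[:,:,::-1]);np.savez('w2.npz',p=p,z=z,e=s['eef_pos'],r=s['tcp_rot'])
C=cloud('wrist',z,s)
b=(150,0,380,330)
for n,zr in (('rack',(.05,.059)),('long',(.16,.18)),('short',(.118,.13)),('vb',(.006,.014))):
    m=(z>0)&(C[...,2]>zr[0])&(C[...,2]<zr[1]); print(n,m.sum())
    c=C[m]; v,u=np.nonzero(m); print(np.median(c,0),u.min(),u.max(),v.min(),v.max())
print(proj('wrist',[[.5535,.367,.17],[.56,.318,.125]],s))
```

```text
t2.67 [0.5504 0.2422 0.3284] F [ 0.2 -1.1 -0.6] op 1.001 q [0.25 0.06 1.64 0.   1.44 0.24]
rack 6235
[0.55059792 0.33973933 0.05482095] 144 460 0 368
long 2448
[0.63820509 0.0581588  0.1686759 ] 249 459 22 364
short 1427
[0.61534728 0.13182089 0.12268018] 208 436 42 383
vb 16293
[0.63496908 0.08160319 0.01101312] 0 511 0 358
[[257.36913665  32.85937639]
 [263.01636585  91.19282312]]
```

View pics/w2.png

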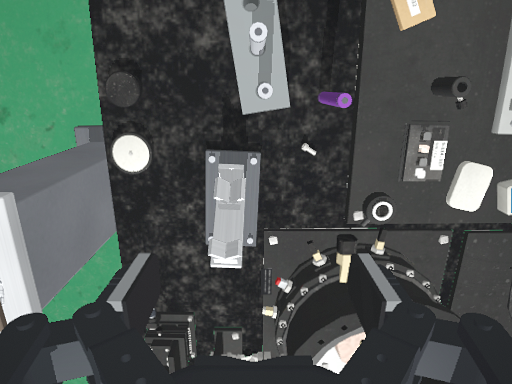

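Run:
```python
from h import *
d=np.load('w2.npz');s=dict(eef_pos=d['e'],tcp_rot=d['r']);z=d['z'];C=cloud('wrist',z,s)
print(rect(C,z,(245,20,272,45),(.166,.174),1),rect(C,z,(250,78,280,102),(.121,.129),1),rect(C,z,(220,0,295,118),(.052,.058),3))
print('vb',rect(C,z,(200,145,264,275),(.006,.014)),rect(C,z,(200,145,264,275),(.02,.2)))
p=d['p'];cv2.imwrite('pics/w2c.png',cv2.resize(p[0:125,215:365,::-1],None,fx=5,fy=4.7,interpolation=cv2.INTER_CUBIC))
print(delta((.5535,.367,.24),down(np.pi/2)))
# fit kinematics
import ast
L=[ast.literal_eval(l) for l in open('log.txt')]
A=[];b=[]
for q,e,r in L:
    a2=q[1];a3=a2+q[2];z0=R.from_quat(r).as_matrix()[:,2]
    rad=np.hypot(e[0],e[1])
    A.append([1,0,np.sin(a2),np.cos(a2),np.sin(a3),np.cos(a3)]);b.append(rad)
    A.append([0,1,np.cos(a2),-np.sin(a2),np.cos(a3),-np.sin(a3)]);b.append(e[2])
x,res,rk,sv=np.linalg.lstsq(np.array(A),np.array(b),rcond=None);print(x.round(3),rk,sv.round(3),res)
for q,e,r in L: print(np.round(q,3),np.round(e,3), np.arctan2(e[1],e[0]).round(3))
```

```text
(283, array([553.9, 368.1]), array([15.1, 15.3]), 21.6, np.float64(0.1699)) (194, array([562. , 318.7]), array([15. , 15.1]), 46.2, np.float64(0.1252)) (4729, array([555.2, 359.3]), array([ 61.1, 130.7]), 9.0, np.float64(0.0549))
vb (2550, array([517.1, 159.3]), array([150.7,  80. ]), 87.6, np.float64(0.0099)) (3132, array([517.3, 162.4]), array([124.9,  40.1]), 87.5, np.float64(0.0708))
(array([0.1267, 0.0041, 0.0885]), array([-0.0019,  0.0006,  0.0004]), 'mm 155 deg 0.1')Traceback (most recent call last):
  File "<stdin>", line 9, in <module>
    return _convert(node_or_string)
    return list(map(_convert, node.elts))
    return list(map(_convert, node.elts))
    return _convert_signed_num(node)
    return _convert_num(node)
    _raise_malformed_node(node)
    ~~~~~~~~~~~~~~~~~~~~~^^^^^^
    raise ValueError(msg + f': {node!r}')
ValueError: malformed node or string on line 1: <ast.Call object at 0x7fd25e2b77d0>
```

View pics/w2c.png

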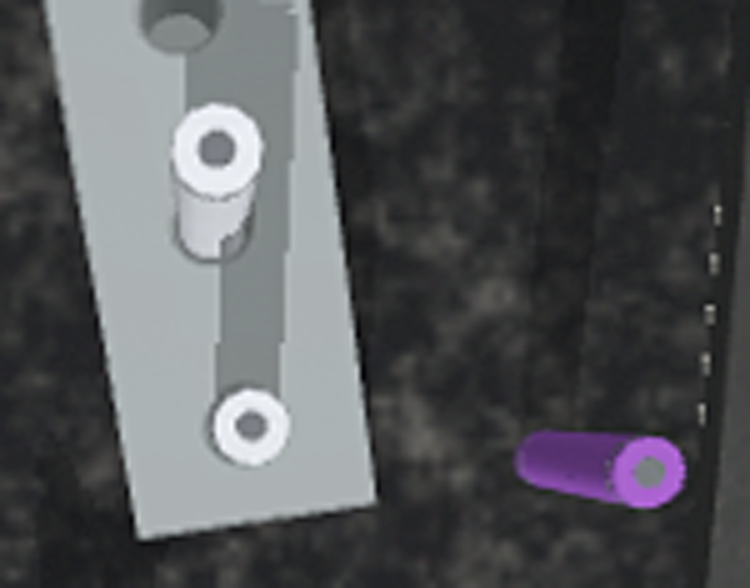

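Run:
```python
from h import *
print(delta((.554,.368,.23),down(1.529)))
print(delta((.554,.368,.148),down(1.529)))
```

```text
(array([0.1277, 0.0046, 0.0985]), array([-0.0018,  0.0006,  0.0422]), 'mm 161 deg 2.4')
(array([0.1278, 0.0048, 0.1805]), array([-0.0018,  0.0006,  0.0422]), 'mm 221 deg 2.4')
```

>>> carry_out --commands '[{"delta_pos": [0.032, 0.001, 0.015], "delta_rot": [0, 0, 0.01], "claw": 100}, {"delta_pos": [0.064, 0.002, 0.03], "delta_rot": [0, 0, 0.02], "claw": 100}, {"delta_pos": [0.096, 0.003, 0.045], "delta_rot": [0, 0, 0.03], "claw": 100}, {"delta_pos": [0.128, 0.004, 0.06], "delta_rot": [-0.002, 0, 0.042], "claw": 100}, {"delta_pos": [0.128, 0.005, 0.085], "delta_rot": [-0.002, 0, 0.042], "claw": 100}, {"delta_pos": [0.128, 0.005, 0.11], "delta_rot": [-0.002, 0, 0.042], "claw": 100}, {"delta_pos": [0.128, 0.005, 0.13], "delta_rot": [-0.002, 0, 0.042], "claw": 100}, {"delta_pos": [0.128, 0.005, 0.13], "delta_rot": [-0.002, 0, 0.042], "claw": 100}]'

```text
time: 3.38
eef_pos: [0.5514, 0.3659, 0.1922]
tcp_rot: [0.722, 0.692, -0.005, -0.001]
contact_force: [-0.2, -0.3, -0.6]
opening: 1.005
```

Run:
```python
from h import *
s=log()
print(delta((.554,.368,.148),down(1.529)))
p,z=ctrl.read_camera('wrist');cv2.imwrite('pics/w3.png',p[:,:,::-1])
```

```text
t3.38 [0.5514 0.3659 0.1922] F [-0.2 -0.3 -0.6] op 1.005 q [ 0.43  0.29  1.63 -0.    1.23  0.48]
(array([0.0025, 0.0029, 0.0441]), array([-0.0094,  0.0061, -0.0005]), 'mm 44 deg 0.6')
```

View pics/w3.png

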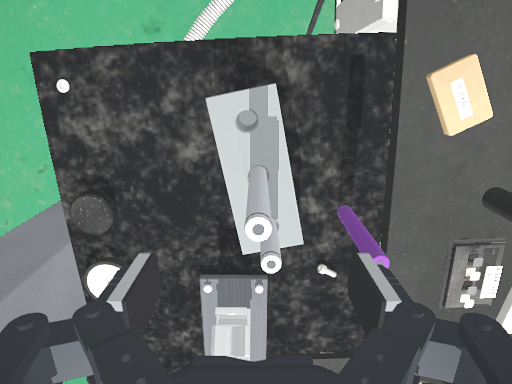

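The long post's top is at (258,228), centred between the fingers (150 and 365). I'll descend and grip.

>>> carry_out --commands '[{"delta_pos": [0.002, 0.003, 0.015], "delta_rot": [-0.009, 0.006, 0], "claw": 100}, {"delta_pos": [0.0025, 0.003, 0.03], "delta_rot": [-0.009, 0.006, 0], "claw": 100}, {"delta_pos": [0.0025, 0.003, 0.044], "delta_rot": [-0.009, 0.006, 0], "claw": 100}, {"delta_pos": [0.0025, 0.003, 0.044], "delta_rot": [-0.009, 0.006, 0], "claw": 100}, {"delta_pos": [0.0025, 0.003, 0.044], "delta_rot": [-0.009, 0.006, 0], "claw": 60}, {"delta_pos": [0.0025, 0.003, 0.044], "delta_rot": [-0.009, 0.006, 0], "claw": 40}, {"delta_pos": [0.0025, 0.003, 0.044], "delta_rot": [-0.009, 0.006, 0], "claw": 30}, {"delta_pos": [0.0025, 0.003, 0.044], "delta_rot": [-0.009, 0.006, 0], "claw": 25}]' --force 60

```text
time: 4.1
eef_pos: [0.5561, 0.369, 0.1525]
tcp_rot: [0.722, 0.692, 0.003, 0.001]
contact_force: [-0.8, 0.5, -0.5]
opening: 0.451
```

```bash
sed -i 's/repr(\[list(s/str([list(s/; s/list(s\[\(.[a-z_]*.\)\])/s[\1].tolist()/g' h.py; rm log.txt
python3 - <<'E'
from h import *
s=log()
print(delta((.554,.368,.148),down(1.529)))
E
```

```text
t4.10 [0.5561 0.369  0.1525] F [-0.8  0.5 -0.5] op 0.451 q [0.43 0.33 1.66 0.   1.15 0.48]
(array([-0.0011, -0.0021,  0.0045]), array([ 0.0051, -0.0029, -0.0006]), 'mm 5 deg 0.3')
```

>>> carry_out --commands '[{"delta_pos": [-0.001, -0.002, 0.0045], "delta_rot": [0.005, -0.003, 0], "claw": 25}, {"delta_pos": [-0.001, -0.002, 0.0045], "delta_rot": [0.005, -0.003, 0], "claw": 20}, {"delta_pos": [-0.001, -0.002, 0.0045], "delta_rot": [0.005, -0.003, 0], "claw": 0}, {"delta_pos": [-0.001, -0.002, 0.0045], "delta_rot": [0.005, -0.003, 0], "claw": 0}, {"delta_pos": [-0.001, -0.002, 0.0045], "delta_rot": [0.005, -0.003, 0], "claw": 0}, {"delta_pos": [-0.001, -0.002, 0.0045], "delta_rot": [0.005, -0.003, 0], "claw": 0}]' --force 60

```text
time: 4.6
eef_pos: [0.5541, 0.3681, 0.1481]
tcp_rot: [0.722, 0.692, 0.0, 0.0]
contact_force: [0.1, -0.8, 0.6]
opening: 0.151
```

Run:
```python
from h import *
s=log()
print(delta((.554,.368,.148),down(1.529)))
```

```text
t4.60 [0.5541 0.3681 0.1481] F [ 0.1 -0.8  0.6] op 0.151 q [ 0.43  0.33  1.66 -0.    1.15  0.48]
(array([-0.0001, -0.0001,  0.0001]), array([ 0.0001,  0.0001, -0.0006]), 'mm 0 deg 0.0')
```

>>> carry_out --commands '[{"delta_pos": [0, 0, 0], "delta_rot": [0, 0, 0], "claw": 0}, {"delta_pos": [0, 0, 0], "delta_rot": [0, 0, 0], "claw": 0}, {"delta_pos": [0, 0, -0.01], "delta_rot": [0, 0, 0], "claw": 0}, {"delta_pos": [0, 0, -0.02], "delta_rot": [0, 0, 0], "claw": 0}]' --force 60

```text
time: 4.93
eef_pos: [0.5534, 0.3677, 0.1675]
tcp_rot: [0.722, 0.692, -0.001, -0.0]
contact_force: [-0.3, 0.7, -1.3]
opening: 0.153
```

Run:
```python
from h import *
s=log()
p,z=ctrl.read_camera('wrist');cv2.imwrite('pics/w4.png',p[:,:,::-1])
```

```text
t4.93 [0.5534 0.3677 0.1675] F [-0.3  0.7 -1.3] op 0.153 q [ 0.43  0.31  1.65 -0.    1.18  0.48]
```

View pics/w4.png

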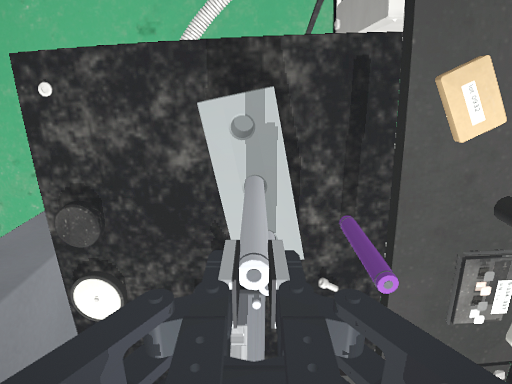

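Run:
```python
from h import *
print(delta((.5535,.367,.34),down(1.529)))
print(delta((.52,.20,.36),down(1.529)))
```

```text
(array([-0.0014, -0.0009, -0.1687]), array([ 0.0025, -0.0013, -0.0006]), 'mm 169 deg 0.2')
(array([-0.1697, -0.0273, -0.189 ]), array([ 0.0025, -0.0013, -0.0006]), 'mm 255 deg 0.2')
```

>>> carry_out --commands '[{"delta_pos": [0, 0, -0.012], "delta_rot": [0, 0, 0], "claw": 0}, {"delta_pos": [0, 0, -0.027], "delta_rot": [0, 0, 0], "claw": 0}, {"delta_pos": [0, 0, -0.047], "delta_rot": [0, 0, 0], "claw": 0}, {"delta_pos": [0, 0, -0.072], "delta_rot": [0, 0, 0], "claw": 0}, {"delta_pos": [0, 0, -0.1], "delta_rot": [0, 0, 0], "claw": 0}, {"delta_pos": [0, 0, -0.13], "delta_rot": [0, 0, 0], "claw": 0}, {"delta_pos": [0, 0, -0.15], "delta_rot": [0, 0, 0], "claw": 0}, {"delta_pos": [0, 0, -0.17], "delta_rot": [0, 0, 0], "claw": 0}]' --force 60

```text
time: 5.65
eef_pos: [0.5547, 0.3685, 0.3451]
tcp_rot: [0.722, 0.692, 0.003, 0.001]
contact_force: [0.2, 0.4, -0.8]
opening: 0.152
```

Run:
```python
from h import *
s=log()
p,z=ctrl.read_camera('side');cv2.imwrite('pics/s5.png',cv2.resize(p[130:330,90:330,::-1],None,fx=3,fy=3));
print(delta((.52,.20,.35),down(1.529)))
R1=Rt((.0296,.7065,-.7071),(.999,-.042,0))
print(delta((.515,.112,.33),R1));
```

```text
t5.65 [0.5547 0.3685 0.3451] F [ 0.2  0.4 -0.8] op 0.152 q [ 0.43  0.2   1.46 -0.    1.47  0.48]
(array([-0.1704, -0.0287, -0.0012]), array([ 0.0125, -0.0064, -0.0005]), 'mm 173 deg 0.8')
(array([-0.2586, -0.0303,  0.0182]), array([0.012 , 0.779 , 0.0046]), 'mm 261 deg 44.6')
```

View pics/s5.png

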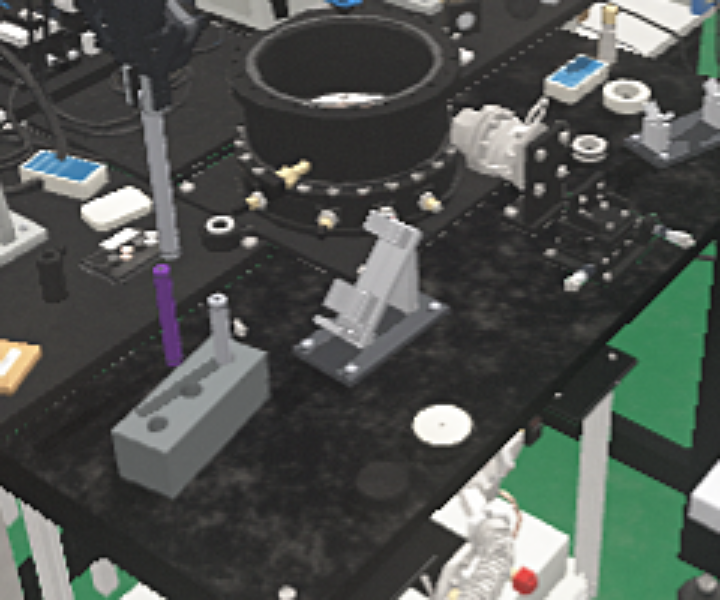

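The post is held (top (145,75), foot (167,255)); the short post still stands in the rack at (217,320). I'll move across now.

>>> carry_out --commands '[{"delta_pos": [-0.022, -0.004, 0], "delta_rot": [0, 0, 0], "claw": 0}, {"delta_pos": [-0.052, -0.009, 0], "delta_rot": [0.003, 0, 0], "claw": 0}, {"delta_pos": [-0.085, -0.015, 0], "delta_rot": [0.006, 0.03, 0], "claw": 0}, {"delta_pos": [-0.118, -0.02, 0], "delta_rot": [0.01, 0.11, 0], "claw": 0}, {"delta_pos": [-0.15, -0.025, 0], "delta_rot": [0.012, 0.21, 0], "claw": 0}, {"delta_pos": [-0.18, -0.028, 0], "delta_rot": [0.012, 0.31, 0], "claw": 0}, {"delta_pos": [-0.205, -0.029, 0.002], "delta_rot": [0.012, 0.41, 0.002], "claw": 0}, {"delta_pos": [-0.225, -0.03, 0.005], "delta_rot": [0.012, 0.5, 0.004], "claw": 0}]' --force 60

```text
time: 6.37
eef_pos: [0.5162, 0.1436, 0.3448]
tcp_rot: [0.699, 0.669, 0.184, -0.173]
contact_force: [-0.1, -0.1, -1.3]
opening: 0.155
```

```bash
cat >> h.py <<'E'
a=np.array([-.0296,-.7065,.7071]);n=np.array([.0296,.7065,.7071]);FOOT=np.array([.5192,.2096,.050])
R1=Rt(-a,(.999,-.042,0));T1=FOOT+.138*a
E
python3 - <<'E'
from h import *
s=log()
print(T1, delta(T1+[0,0,.10],R1));
E
```

```text
t6.37 [0.5162 0.1436 0.3448] F [-0.1 -0.1 -1.3] op 0.155 q [-0.16 -0.14  1.87  0.51  1.49 -0.18]
[0.5151152 0.112103  0.1475798] (array([-0.0749, -0.0001,  0.0695]), array([0.005 , 0.2758, 0.0005]), 'mm 102 deg 15.8')
```

>>> carry_out --commands '[{"delta_pos": [-0.018, 0, 0.016], "delta_rot": [0.001, 0.07, 0], "claw": 0}, {"delta_pos": [-0.036, 0, 0.033], "delta_rot": [0.003, 0.15, 0], "claw": 0}, {"delta_pos": [-0.052, 0, 0.048], "delta_rot": [0.005, 0.22, 0], "claw": 0}, {"delta_pos": [-0.066, 0, 0.061], "delta_rot": [0.005, 0.276, 0], "claw": 0}, {"delta_pos": [-0.075, 0, 0.069], "delta_rot": [0.005, 0.276, 0], "claw": 0}, {"delta_pos": [-0.075, 0, 0.0695], "delta_rot": [0.005, 0.276, 0], "claw": 0}, {"delta_pos": [-0.075, 0, 0.0695], "delta_rot": [0.005, 0.276, 0], "claw": 0}]' --force 60

```text
time: 6.95
eef_pos: [0.5154, 0.1122, 0.248]
tcp_rot: [0.667, 0.64, 0.276, -0.265]
contact_force: [0.7, 0.0, -1.2]
opening: 0.151
```

Run:
```python
from h import *
s=log()
p,z=ctrl.read_camera('side');cv2.imwrite('pics/s6.png',cv2.resize(p[130:330,110:310,::-1],None,fx=3,fy=3));np.savez('s6.npz',p=p,z=z)
p,z=ctrl.read_camera('wrist');cv2.imwrite('pics/w6.png',p[:,:,::-1]);np.savez('w6.npz',p=p,z=z,e=s['eef_pos'],r=s['tcp_rot'])
Rc=R.from_quat(s['tcp_rot']).as_matrix()
ps=[s['eef_pos']+Rc[:,2]*.138, s['eef_pos']-Rc[:,2]*.022]
print(proj('wrist',ps,s),proj('side',ps)) 
print(delta(T1+[0,0,.03]+.003*a,R1,s));
```

```text
t6.95 [0.5154 0.1122 0.248 ] F [ 0.7  0.  -1.2] op 0.151 q [-0.33 -0.02  2.02  0.75  1.46 -0.5 ]
[[253.49403143 178.89345821]
 [252.96456244 276.053027  ]] [[198.58843284 208.18983193]
 [224.25333138 157.64587289]]
(array([-0.0498, -0.0003,  0.0467]), array([0.    , 0.0005, 0.0004]), 'mm 68 deg 0.0')
```

View pics/s6.png

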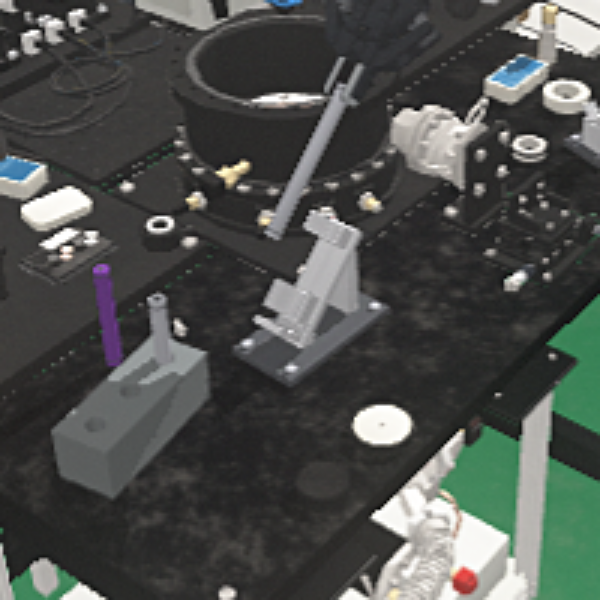

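View pics/w6.png

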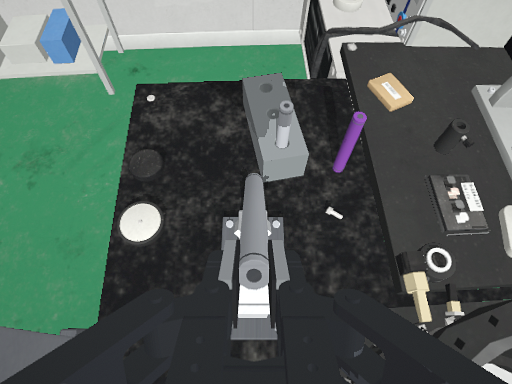

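The post lines up with the V: foot at wrist (254,177), V-block base screws symmetric at (230,224) and (277,224). I'll lower it to about 10 mm above the seat.

Run:
```python
from h import *
s=log()
for u,v in ((.03,.03),(.010,.006),(.004,.004)): print(delta(T1+n*u+v*a,R1,s));
```

```text
t7.05 [0.5161 0.1125 0.2497] F [-0.1  0.1 -0.9] op 0.154 q [-0.33 -0.03  2.02  0.75  1.46 -0.5 ]
(array([-0.0425, -0.0012,  0.042 ]), array([0.0018, 0.0011, 0.0041]), 'mm 60 deg 0.3')
(array([-0.0625, -0.0014,  0.066 ]), array([0.0018, 0.0011, 0.0041]), 'mm 91 deg 0.3')
(array([-0.0685, -0.0014,  0.068 ]), array([0.0018, 0.0011, 0.0041]), 'mm 96 deg 0.3')
```

>>> carry_out --commands '[{"delta_pos": [-0.014, 0, 0.014], "delta_rot": [0, 0, 0], "claw": 0}, {"delta_pos": [-0.028, -0.001, 0.028], "delta_rot": [0, 0, 0.002], "claw": 0}, {"delta_pos": [-0.042, -0.001, 0.042], "delta_rot": [0.001, 0, 0.002], "claw": 0}, {"delta_pos": [-0.05, -0.001, 0.052], "delta_rot": [0.001, 0, 0.002], "claw": 0}, {"delta_pos": [-0.058, -0.001, 0.062], "delta_rot": [0.001, 0, 0.002], "claw": 0}, {"delta_pos": [-0.0625, -0.001, 0.066], "delta_rot": [0.001, 0, 0.002], "claw": 0}, {"delta_pos": [-0.0625, -0.001, 0.066], "delta_rot": [0.001, 0, 0.002], "claw": 0}, {"delta_pos": [-0.0625, -0.001, 0.066], "delta_rot": [0.001, 0, 0.002], "claw": 0}]' --force 60

```text
time: 7.72
eef_pos: [0.516, 0.115, 0.1595]
tcp_rot: [0.666, 0.64, 0.277, -0.264]
contact_force: [0.6, -0.8, -0.3]
opening: 0.157
```

```bash
cat >> h.py <<'E'
def avg(k=1):
    return log()
E
python3 - <<'E'
from h import *
s=log()
Rc=R.from_quat(s['tcp_rot']).as_matrix()
print('offset n,a,x',(s['eef_pos']-T1)@n,(s['eef_pos']-T1)@a,(s['eef_pos']-T1)@R1[:,1])
p,z=ctrl.read_camera('wrist');cv2.imwrite('pics/w7.png',cv2.resize(p[130:384,150:360,::-1],None,fx=2.3,fy=2.3));np.savez('w7.npz',p=p,z=z,e=s['eef_pos'],r=s['tcp_rot'])
p,z=ctrl.read_camera('side');cv2.imwrite('pics/s7.png',cv2.resize(p[160:270,170:260,::-1],None,fx=5,fy=5,interpolation=cv2.INTER_CUBIC))
for u,v in ((.003,.005),(0,.004),): print(delta(T1+n*u+v*a,R1,s));
E
```

```text
t7.72 [0.516  0.115  0.1595] F [ 0.6 -0.8 -0.3] op 0.157 q [-0.33  0.09  2.08  0.77  1.33 -0.62]
offset n,a,x 0.010522396194291614 0.0063160328019071935 0.0008058073004048875
(array([-0.0075, -0.0008,  0.0013]), array([0.0012, 0.001 , 0.0028]), 'mm 8 deg 0.2')
(array([-0.0105, -0.0008,  0.0023]), array([0.0012, 0.001 , 0.0028]), 'mm 11 deg 0.2')
```

View pics/w7.png

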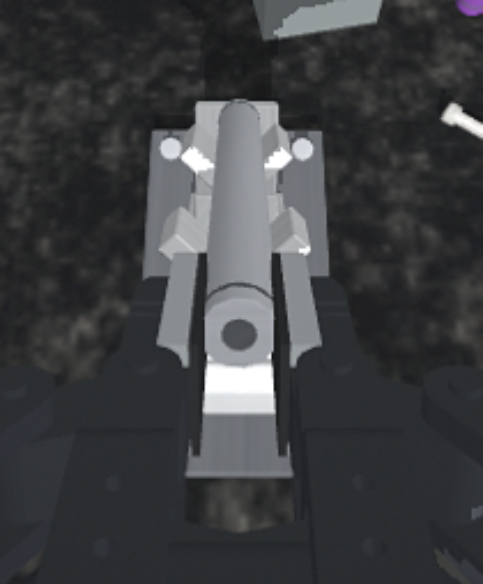

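View pics/s7.png

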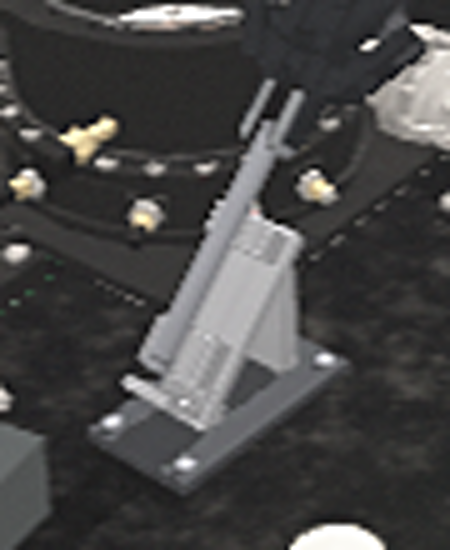

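Post is centred in the V (foot at crop (240,108), saddles symmetric about it). Easing it in.

>>> carry_out --commands '[{"delta_pos": [-0.002, -0.0004, 0.0005], "delta_rot": [0.001, 0, 0.001], "claw": 0}, {"delta_pos": [-0.004, -0.0008, 0.001], "delta_rot": [0.001, 0, 0.002], "claw": 0}, {"delta_pos": [-0.006, -0.0008, 0.0015], "delta_rot": [0.001, 0, 0.002], "claw": 0}, {"delta_pos": [-0.0075, -0.0008, 0.002], "delta_rot": [0.001, 0, 0.002], "claw": 0}, {"delta_pos": [-0.0085, -0.0008, 0.002], "delta_rot": [0.001, 0, 0.002], "claw": 0}, {"delta_pos": [-0.0085, -0.0008, 0.002], "delta_rot": [0.001, 0, 0.002], "claw": 0}]' --force 40

```text
time: 8.32
eef_pos: [0.5152, 0.1105, 0.1529]
tcp_rot: [0.666, 0.64, 0.277, -0.265]
contact_force: [-1.3, 1.5, 1.2]
opening: 0.157
```

```bash
cat >> h.py <<'E'
def st():
    s=log();d=s['eef_pos']-T1;f=s['contact_force']
    print('off n,a,x mm',np.round([1e3*d@n,1e3*d@a,1e3*d@R1[:,1]],1),'F n,a,x',np.round([f@n,f@a,f@R1[:,1]],1),'M',s['wrist_torque'].round(2));return s
E
python3 - <<'E'
from h import *
s=st()
E
```

```text
t8.32 [0.5152 0.1105 0.1529] F [-1.3  1.5  1.2] op 0.157 q [-0.34  0.11  2.08  0.77  1.33 -0.64]
off n,a,x mm [2.6 4.9 0.1] F n,a,x [ 1.9 -0.2 -1.3] M [0.05 0.18 0.22]
```

>>> carry_out --commands '[{"delta_pos": [-0.0007, 0, 0], "delta_rot": [0, 0, 0], "claw": 0}, {"delta_pos": [-0.0014, 0, 0], "delta_rot": [0, 0, 0], "claw": 0}, {"delta_pos": [-0.002, 0, 0], "delta_rot": [0, 0, 0], "claw": 0}, {"delta_pos": [-0.002, 0, 0], "delta_rot": [0, 0, 0], "claw": 0}]'

```text
time: 8.65
eef_pos: [0.5151, 0.1095, 0.152]
tcp_rot: [0.666, 0.64, 0.277, -0.265]
contact_force: [-1.8, 1.9, 3.1]
opening: 0.16
```

Run:
```python
from h import *
s=st()
```

```text
t8.65 [0.5151 0.1095 0.152 ] F [-1.8  1.9  3.1] op 0.160 q [-0.34  0.11  2.08  0.77  1.33 -0.64]
off n,a,x mm [1.3 5.  0.1] F n,a,x [ 3.5  0.9 -1.9] M [0.51 0.15 0.25]
```

>>> carry_out --commands '[{"delta_pos": [0, 0, 0.001], "delta_rot": [0, 0, 0], "claw": 0}, {"delta_pos": [0, 0, 0.002], "delta_rot": [0, 0, 0], "claw": 0}, {"delta_pos": [0, 0, 0.003], "delta_rot": [0, 0, 0], "claw": 0}, {"delta_pos": [0, 0, 0.004], "delta_rot": [0, 0, 0], "claw": 0}, {"delta_pos": [0, 0, 0.004], "delta_rot": [0, 0, 0], "claw": 0}]'

```text
time: 9.07
eef_pos: [0.5152, 0.1125, 0.1493]
tcp_rot: [0.666, 0.64, 0.277, -0.266]
contact_force: [-2.5, 1.4, 5.4]
opening: 0.156
```

Run:
```python
from h import *
s=st()
```

```text
t9.07 [0.5152 0.1125 0.1493] F [-2.5  1.4  5.4] op 0.156 q [-0.33  0.11  2.08  0.78  1.32 -0.64]
off n,a,x mm [1.5 0.9 0. ] F n,a,x [ 4.7  2.9 -2.5] M [0.47 0.36 0.41]
```

>>> carry_out --commands '[{"delta_pos": [0, -0.0005, 0.001], "delta_rot": [0, 0, 0], "claw": 0}, {"delta_pos": [0, -0.0005, 0.002], "delta_rot": [0, 0, 0], "claw": 0}, {"delta_pos": [0, -0.0005, 0.002], "delta_rot": [0, 0, 0], "claw": 0}]'

```text
time: 9.32
eef_pos: [0.5151, 0.114, 0.148]
tcp_rot: [0.666, 0.639, 0.278, -0.265]
contact_force: [-0.9, 1.8, 4.1]
opening: 0.155
```

Run:
```python
from h import *
s=st()
```

```text
t9.32 [0.5151 0.114  0.148 ] F [-0.9  1.8  4.1] op 0.155 q [-0.33  0.11  2.08  0.78  1.32 -0.64]
off n,a,x mm [ 1.7 -1.1 -0.1] F n,a,x [ 4.2  1.6 -1. ] M [0.49 0.18 0.17]
```

>>> carry_out --commands '[{"delta_pos": [0, -0.0003, 0.001], "delta_rot": [0, 0, 0], "claw": 0}, {"delta_pos": [0, -0.0003, 0.002], "delta_rot": [0, 0, 0], "claw": 0}, {"delta_pos": [0, -0.0003, 0.002], "delta_rot": [0, 0, 0], "claw": 0}]'

```text
time: 9.57
eef_pos: [0.5152, 0.115, 0.1472]
tcp_rot: [0.666, 0.64, 0.278, -0.265]
contact_force: [-4.0, -1.7, 6.7]
opening: 0.155
```

Run:
```python
from h import *
s=st()
p,z=ctrl.read_camera('side');cv2.imwrite('pics/s8.png',cv2.resize(p[160:270,170:260,::-1],None,fx=5,fy=5,interpolation=cv2.INTER_CUBIC))
p,z=ctrl.read_camera('wrist');cv2.imwrite('pics/w8.png',cv2.resize(p[130:384,150:360,::-1],None,fx=2.3,fy=2.3));np.savez('w8.npz',p=p,z=z,e=s['eef_pos'],r=s['tcp_rot'])
```

```text
t9.57 [0.5152 0.115  0.1472] F [-4.  -1.7  6.7] op 0.155 q [-0.33  0.11  2.08  0.78  1.32 -0.64]
off n,a,x mm [ 1.8 -2.4 -0. ] F n,a,x [ 3.4  6.  -3.9] M [0.38 0.39 0.35]
```

View pics/s8.png

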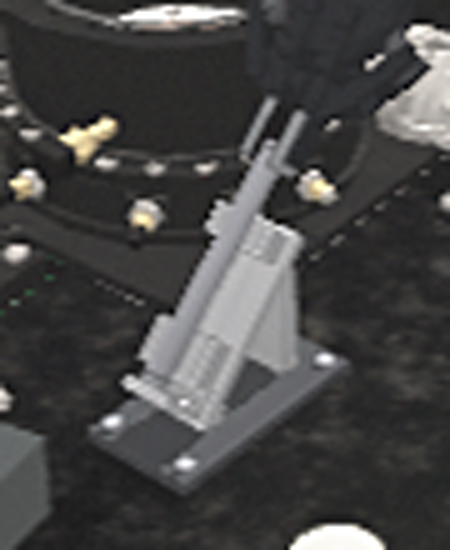

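View pics/w8.png

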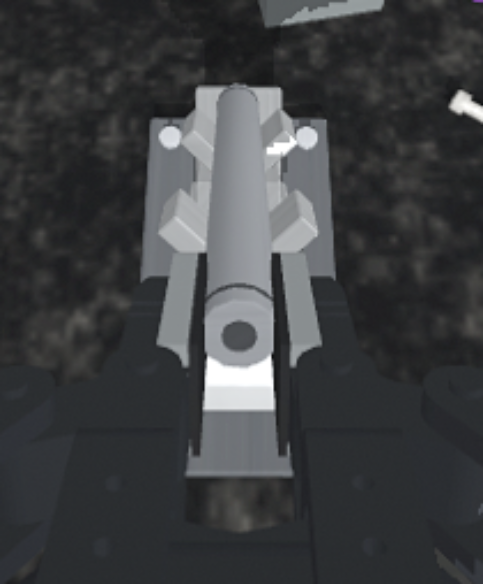

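>>> carry_out --commands '[{"delta_pos": [0, -0.0005, 0.0015], "delta_rot": [0, 0, 0], "claw": 0}, {"delta_pos": [0, -0.0005, 0.003], "delta_rot": [0, 0, 0], "claw": 0}, {"delta_pos": [0, -0.0005, 0.003], "delta_rot": [0, 0, 0], "claw": 0}]'

```text
time: 9.92
eef_pos: [0.5156, 0.1153, 0.1472]
tcp_rot: [0.665, 0.641, 0.278, -0.264]
contact_force: [-8.1, -9.4, 14.0]
opening: 0.152
```

Run:
```python
from h import *
s=st()
```

```text
t9.92 [0.5156 0.1153 0.1472] F [-8.1 -9.4 14. ] op 0.152 q [-0.33  0.11  2.08  0.78  1.31 -0.64]
off n,a,x mm [ 2.  -2.5  0.4] F n,a,x [ 3.  16.8 -7.7] M [0.33 0.96 0.95]
```

>>> carry_out --commands '[{"delta_pos": [-0.0005, -0.0005, -0.0005], "delta_rot": [0, 0, 0], "claw": 0}, {"delta_pos": [-0.001, -0.001, -0.0005], "delta_rot": [0, 0, 0], "claw": 0}, {"delta_pos": [-0.002, -0.001, -0.0005], "delta_rot": [0, 0, 0], "claw": 0}, {"delta_pos": [-0.002, -0.001, -0.0005], "delta_rot": [0, 0, 0], "claw": 0}]'

```text
time: 10.25
eef_pos: [0.5151, 0.1138, 0.1471]
tcp_rot: [0.665, 0.641, 0.279, -0.264]
contact_force: [-2.1, 0.8, 7.8]
opening: 0.153
```

Run:
```python
from h import *
s=st()
```

```text
t10.25 [0.5151 0.1138 0.1471] F [-2.1  0.8  7.8] op 0.153 q [-0.33  0.11  2.09  0.78  1.32 -0.65]
off n,a,x mm [ 0.9 -1.6 -0.1] F n,a,x [ 6.   5.1 -2.2] M [0.81 0.29 0.35]
```

>>> carry_out --commands '[{"delta_pos": [0, 0, 0.0005], "delta_rot": [0, 0, 0], "claw": 20}, {"delta_pos": [0, 0, 0.0005], "delta_rot": [0, 0, 0], "claw": 30}, {"delta_pos": [0, 0, 0], "delta_rot": [0, 0, 0], "claw": 45}, {"delta_pos": [0, 0, 0], "delta_rot": [0, 0, 0], "claw": 60}, {"delta_pos": [0, 0, 0], "delta_rot": [0, 0, 0], "claw": 60}, {"delta_pos": [0, 0, 0], "delta_rot": [0, 0, 0], "claw": 60}]'

```text
time: 10.75
eef_pos: [0.5151, 0.1137, 0.1467]
tcp_rot: [0.665, 0.641, 0.278, -0.264]
contact_force: [0.4, -0.3, -0.1]
opening: 0.598
```

Run:
```python
from h import *
s=st()
p,z=ctrl.read_camera('wrist');cv2.imwrite('pics/w9.png',cv2.resize(p[130:384,150:360,::-1],None,fx=2.3,fy=2.3));np.savez('w9.npz',p=p,z=z,e=s['eef_pos'],r=s['tcp_rot'])
```

```text
t10.75 [0.5151 0.1137 0.1467] F [ 0.4 -0.3 -0.1] op 0.598 q [-0.33  0.11  2.09  0.78  1.31 -0.65]
off n,a,x mm [ 0.5 -1.8 -0.1] F n,a,x [-0.2  0.1  0.4] M [-0.31  0.03  0.03]
```

View pics/w9.png

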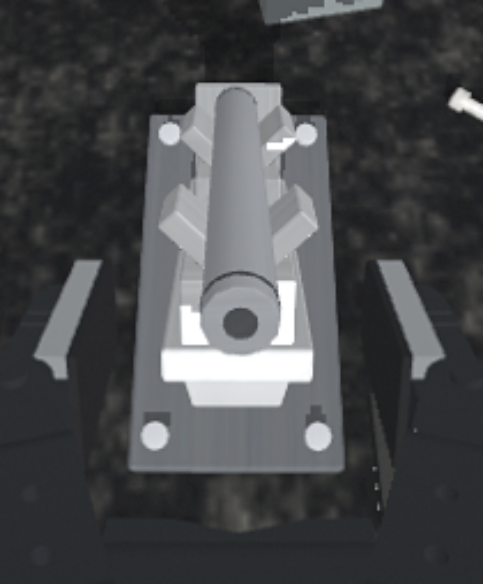

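>>> carry_out --commands '[{"delta_pos": [0, 0, -0.01], "delta_rot": [0, 0, 0], "claw": 100}, {"delta_pos": [0, 0, -0.03], "delta_rot": [0, 0, 0], "claw": 100}, {"delta_pos": [0, 0, -0.055], "delta_rot": [0, 0, 0], "claw": 100}, {"delta_pos": [0, 0, -0.085], "delta_rot": [0, 0, 0], "claw": 100}, {"delta_pos": [0.01, 0, -0.11], "delta_rot": [0, 0, 0], "claw": 100}, {"delta_pos": [0.03, 0, -0.13], "delta_rot": [0, 0, 0], "claw": 100}, {"delta_pos": [0.055, 0, -0.145], "delta_rot": [0, -0.05, 0], "claw": 100}, {"delta_pos": [0.055, 0, -0.145], "delta_rot": [0, -0.1, 0], "claw": 100}]'

```text
time: 11.47
eef_pos: [0.514, 0.0485, 0.2949]
tcp_rot: [0.678, 0.654, 0.247, -0.226]
contact_force: [1.0, -0.6, 0.3]
opening: 0.996
```

Run:
```python
from h import *
s=st()
p,z=ctrl.read_camera('wrist');cv2.imwrite('pics/w10.png',p[:,:,::-1]);np.savez('w10.npz',p=p,z=z,e=s['eef_pos'],r=s['tcp_rot'])
p,z=ctrl.read_camera('side');cv2.imwrite('pics/s10.png',cv2.resize(p[160:270,170:260,::-1],None,fx=5,fy=5,interpolation=cv2.INTER_CUBIC));np.savez('s10.npz',p=p,z=z)
top=FOOT+.16*a
print(proj('side',[FOOT,top]),proj('wrist',[FOOT,top],s))
# fit in side cloud: points on cylinder above V mouth
C=cloud('side',z).reshape(-1,3)
d=C-FOOT; na=d@a; nn=d@n; nx=d@R1[:,1]
m=(na>.118)&(na<.175)&(abs(nx)<.02)&(abs(nn)<.02)
print('side free part',m.sum(),'a max',np.percentile(na[m],[50,95,99]).round(4),'n',np.percentile(nn[m],[50,95]).round(4),'x',np.percentile(nx[m],[5,50,95]).round(4))
```

```text
t11.47 [0.514  0.0485 0.2949] F [ 1.  -0.6  0.3] op 0.996 q [-0.42 -0.08  1.95  0.63  1.55 -0.49]
off n,a,x mm [ 59.2 149.1   1.6] F n,a,x [-0.2  0.6  1. ] M [-0.26  0.04 -0.06]
[[200.42343102 236.15304471]
 [225.06590885 187.37688335]] [[249.5917773  169.77024779]
 [249.4507996  228.24901832]]
side free part 72 a max [0.1376 0.1547 0.1565] n [0.006  0.0099] x [-0.0091 -0.005   0.0038]
```

View pics/w10.png

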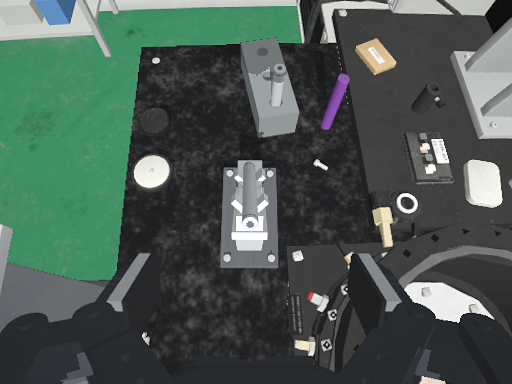

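View pics/s10.png

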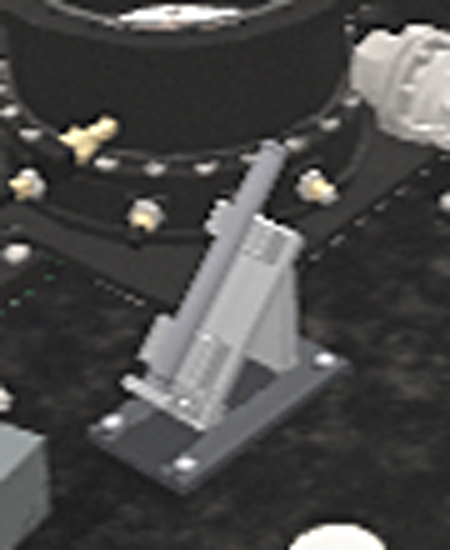

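The post is let go and seated: foot at the stop in side crop (160,385), top at (270,148); still in the V. Now I'll swing round for the cross grasp.

```bash
cat >> h.py <<'E'
C0=FOOT+.0778*a+.0012*n
R2=Rt(-n,(.999,-.042,0))
E
python3 - <<'E'
from h import *
s=st()
print(C0)
print(delta((.515,.15,.35),down(1.529),s))
E
```

```text
t11.57 [0.5127 0.0496 0.2916] F [ 0.1 -0.4  0.5] op 1.003 q [-0.42 -0.08  1.95  0.63  1.55 -0.49]
off n,a,x mm [ 57.6 146.    0.2] F n,a,x [0.  0.7 0.1] M [-0.33  0.06  0.03]
[0.51693264 0.1554821  0.1058609 ]
(array([ 0.1147, -0.0009,  0.0182]), array([ 0.0109, -0.6845,  0.0067]), 'mm 116 deg 39.2')
```

>>> carry_out --commands '[{"delta_pos": [0.015, 0, 0], "delta_rot": [0, -0.08, 0], "claw": 100}, {"delta_pos": [0.032, 0, 0], "delta_rot": [0.002, -0.18, 0], "claw": 100}, {"delta_pos": [0.05, 0, 0.002], "delta_rot": [0.004, -0.29, 0.002], "claw": 100}, {"delta_pos": [0.068, 0, 0.006], "delta_rot": [0.006, -0.4, 0.004], "claw": 100}, {"delta_pos": [0.085, 0, 0.01], "delta_rot": [0.008, -0.5, 0.005], "claw": 100}, {"delta_pos": [0.1, 0, 0.014], "delta_rot": [0.01, -0.6, 0.006], "claw": 100}, {"delta_pos": [0.115, 0, 0.018], "delta_rot": [0.011, -0.685, 0.006], "claw": 100}, {"delta_pos": [0.115, 0, 0.018], "delta_rot": [0.011, -0.685, 0.006], "claw": 100}]'

```text
time: 12.23
eef_pos: [0.5155, 0.1538, 0.3505]
tcp_rot: [0.719, 0.695, -0.001, 0.0]
contact_force: [0.4, 0.2, -0.1]
opening: 0.998
```

Run:
```python
from h import *
s=log()
print(delta(C0+.16*n+[0,0,.03],R2,s))
```

```text
t12.23 [0.5155 0.1538 0.3505] F [ 0.4  0.2 -0.1] op 0.998 q [ 0.1  -0.09  1.76 -0.    1.48  0.14]
(array([0.1149, 0.0022, 0.1014]), array([ 0.002 , -0.7844,  0.0065]), 'mm 153 deg 44.9')
```

>>> carry_out --commands '[{"delta_pos": [0.012, 0, 0.01], "delta_rot": [0, -0.08, 0], "claw": 100}, {"delta_pos": [0.026, 0, 0.022], "delta_rot": [0, -0.18, 0.001], "claw": 100}, {"delta_pos": [0.042, 0.001, 0.036], "delta_rot": [0, -0.28, 0.002], "claw": 100}, {"delta_pos": [0.058, 0.001, 0.05], "delta_rot": [0.001, -0.38, 0.003], "claw": 100}, {"delta_pos": [0.074, 0.001, 0.064], "delta_rot": [0.001, -0.48, 0.004], "claw": 100}, {"delta_pos": [0.09, 0.002, 0.078], "delta_rot": [0.001, -0.58, 0.005], "claw": 100}, {"delta_pos": [0.104, 0.002, 0.092], "delta_rot": [0.002, -0.68, 0.006], "claw": 100}, {"delta_pos": [0.115, 0.002, 0.101], "delta_rot": [0.002, -0.784, 0.006], "claw": 100}]'

```text
time: 12.9
eef_pos: [0.5207, 0.2682, 0.2463]
tcp_rot: [0.665, 0.639, -0.28, 0.265]
contact_force: [-0.1, -0.7, -0.7]
opening: 1.0
```

Run:
```python
from h import *
s=log()
p,z=ctrl.read_camera('wrist');cv2.imwrite('pics/w11.png',p[:,:,::-1]);np.savez('w11.npz',p=p,z=z,e=s['eef_pos'],r=s['tcp_rot'])
p,z=ctrl.read_camera('side');cv2.imwrite('pics/s11.png',cv2.resize(p[80:310,90:310,::-1],None,fx=2.5,fy=2.5,interpolation=cv2.INTER_CUBIC))
print(delta(C0+.05*n,R2,s))
print(proj('wrist',[C0,C0-.08*a,C0+.08*a],s))
```

```text
t12.90 [0.5207 0.2682 0.2463] F [-0.1 -0.7 -0.7] op 1.000 q [ 0.56  0.37  1.57 -0.63  1.69  0.68]
(array([0.0203, 0.0016, 0.1289]), array([-0.0039,  0.0061,  0.0037]), 'mm 131 deg 0.5')
[[254.66874906 147.91367027]
 [255.15924064  63.50794173]
 [254.23641862 221.38934069]]
```

View pics/w11.png

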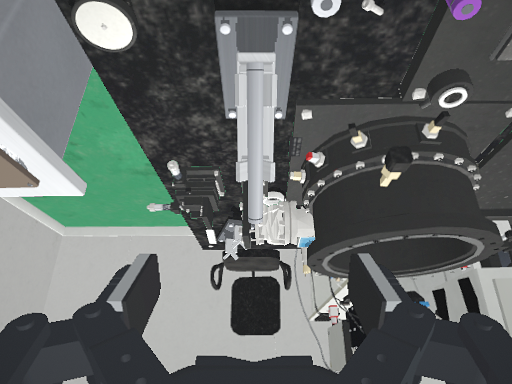

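View pics/s11.png

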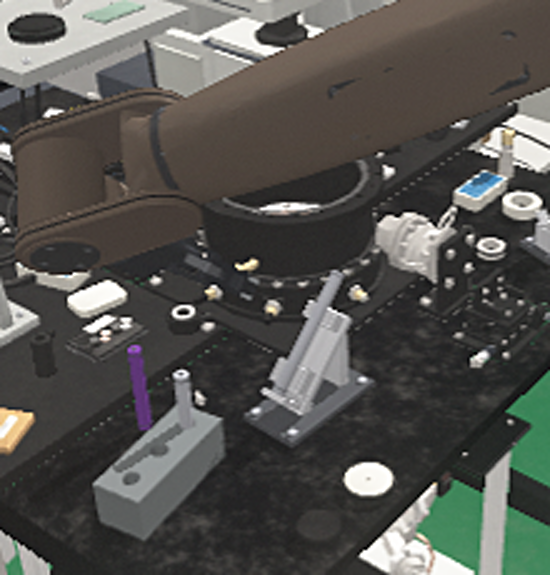

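Wrist view: post runs from foot (257,67) to top (255,218), where predicted. I'll approach across its middle.

>>> carry_out --commands '[{"delta_pos": [0.004, 0, 0.015], "delta_rot": [-0.002, 0.003, 0.002], "claw": 100}, {"delta_pos": [0.008, 0.001, 0.035], "delta_rot": [-0.004, 0.006, 0.004], "claw": 100}, {"delta_pos": [0.012, 0.001, 0.058], "delta_rot": [-0.004, 0.006, 0.004], "claw": 100}, {"delta_pos": [0.016, 0.0015, 0.082], "delta_rot": [-0.004, 0.006, 0.004], "claw": 100}, {"delta_pos": [0.02, 0.0015, 0.105], "delta_rot": [-0.004, 0.006, 0.004], "claw": 100}, {"delta_pos": [0.02, 0.0015, 0.12], "delta_rot": [-0.004, 0.006, 0.004], "claw": 100}, {"delta_pos": [0.02, 0.0015, 0.129], "delta_rot": [-0.004, 0.006, 0.004], "claw": 100}, {"delta_pos": [0.02, 0.0015, 0.129], "delta_rot": [-0.004, 0.006, 0.004], "claw": 100}]'

```text
time: 13.67
eef_pos: [0.5148, 0.1889, 0.1344]
tcp_rot: [0.665, 0.641, -0.281, 0.261]
contact_force: [-0.3, 0.4, 0.4]
opening: 1.004
```

Run:
```python
from h import *
s=log()
p,z=ctrl.read_camera('wrist');cv2.imwrite('pics/w12.png',p[:,:,::-1]);np.savez('w12.npz',p=p,z=z,e=s['eef_pos'],r=s['tcp_rot'])
p,z=ctrl.read_camera('side');cv2.imwrite('pics/s12.png',cv2.resize(p[80:310,90:310,::-1],None,fx=2.5,fy=2.5,interpolation=cv2.INTER_CUBIC))
print(delta(C0-.002*n,R2,s))
print(proj('wrist',[C0,C0-.08*a,C0+.08*a],s))
```

```text
t13.67 [0.5148 0.1889 0.1344] F [-0.3  0.4  0.4] op 1.004 q [ 0.46  0.39  1.77 -0.67  1.47  0.74]
(array([-0.0033,  0.0039,  0.0457]), array([-0.0092,  0.0025,  0.0091]), 'mm 46 deg 0.8')
[[258.70537974 223.04662726]
 [260.82233931  92.07032865]
 [256.97444949 325.57605041]]
```

View pics/w12.png

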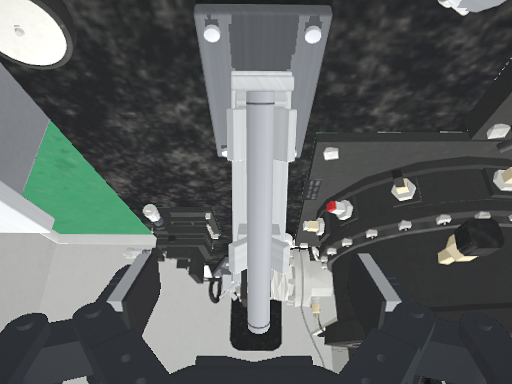

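View pics/s12.png

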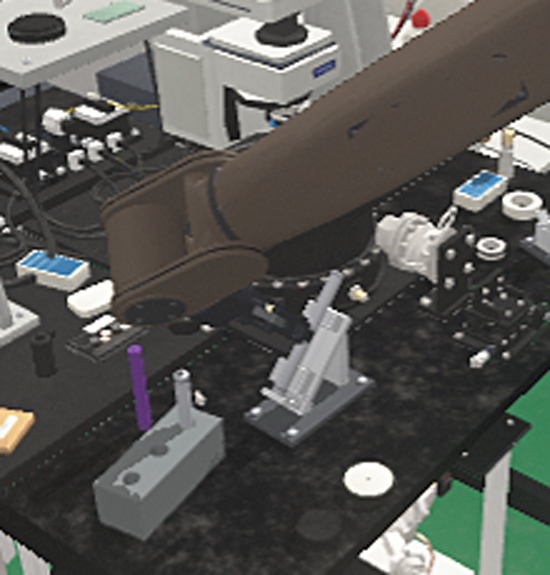

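Run:
```python
from h import *
p,z=ctrl.read_camera('side');C=cloud('side',z)
sub=C[160:215,125:200].reshape(-1,3);
for u,v in ((152,202),(140,190),(180,190),(165,200)): print(u,v,C[v,u].round(3),p[v,u])
m=(C[...,2]>.16)&(C[...,1]>.22)&(C[...,1]<.6)&(C[...,0]<.75)&(C[...,0]>.35)&(z>0);print('lowest arm z',np.percentile(C[m][:,2],[0,1,5]));
s=log();print(delta(C0-.002*n,R2,s))
```

```text
152 202 [0.48  0.405 0.297] [49 48 50]
140 190 [0.505 0.414 0.325] [91 80 71]
180 190 [0.423 0.368 0.333] [69 62 56]
165 200 [0.465 0.378 0.294] [70 61 55]
lowest arm z [0.16225537 0.19349314 0.22203925]
t13.82 [0.5165 0.1916 0.1369] F [ 0.6 -0.2  0.8] op 1.000 q [ 0.46  0.39  1.76 -0.67  1.47  0.74]
(array([-0.0035,  0.0021,  0.0494]), array([-0.0037,  0.0002,  0.0073]), 'mm 50 deg 0.5')
```

>>> carry_out --commands '[{"delta_pos": [-0.001, 0.001, 0.008], "delta_rot": [-0.002, 0, 0.003], "claw": 100}, {"delta_pos": [-0.002, 0.002, 0.017], "delta_rot": [-0.004, 0, 0.007], "claw": 100}, {"delta_pos": [-0.003, 0.002, 0.026], "delta_rot": [-0.004, 0, 0.007], "claw": 100}, {"delta_pos": [-0.0035, 0.002, 0.035], "delta_rot": [-0.004, 0, 0.007], "claw": 100}, {"delta_pos": [-0.0035, 0.002, 0.042], "delta_rot": [-0.004, 0, 0.007], "claw": 100}, {"delta_pos": [-0.0035, 0.002, 0.048], "delta_rot": [-0.004, 0, 0.007], "claw": 100}, {"delta_pos": [-0.0035, 0.002, 0.0495], "delta_rot": [-0.004, 0, 0.007], "claw": 100}, {"delta_pos": [-0.0035, 0.002, 0.0495], "delta_rot": [-0.004, 0, 0.007], "claw": 100}]'

```text
time: 14.48
eef_pos: [0.5164, 0.1535, 0.1037]
tcp_rot: [0.667, 0.639, -0.277, 0.265]
contact_force: [-0.3, -0.6, -0.5]
opening: 0.994
```

Run:
```python
from h import *
s=log()
p,z=ctrl.read_camera('wrist');cv2.imwrite('pics/w13.png',p[:,:,::-1]);np.savez('w13.npz',p=p,z=z,e=s['eef_pos'],r=s['tcp_rot'])
print(delta(C0-.002*n,R2,s))
print(proj('wrist',[C0,C0-.08*a+.008*n,C0+.08*a+.008*n],s))
```

```text
t14.48 [0.5164 0.1535 0.1037] F [-0.3 -0.6 -0.5] op 0.994 q [ 0.4   0.4   1.83 -0.71  1.38  0.75]
(array([-0.0001,  0.0004, -0.0009]), array([-0.0009,  0.0008,  0.0008]), 'mm 1 deg 0.1')
[[253.316203   253.87472186]
 [253.63277716  85.7863198 ]
 [253.06268611 386.98714567]]
```

View pics/w13.png

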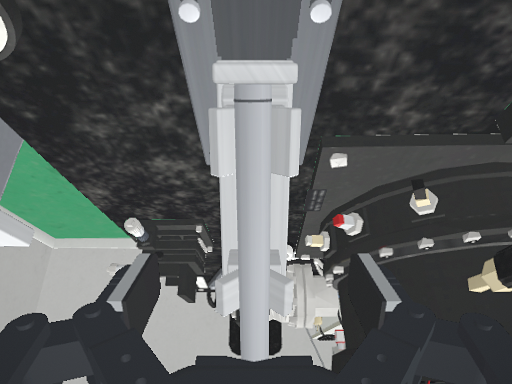

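Foot edge is at (253,86), against the stop, as predicted; the upper saddle starts around y=260, and the pads are in the gap laterally centred on the post. Closing.

>>> carry_out --commands '[{"delta_pos": [0, 0, 0], "delta_rot": [0, 0, 0], "claw": 50}, {"delta_pos": [0, 0, 0], "delta_rot": [0, 0, 0], "claw": 30}, {"delta_pos": [0, 0, 0], "delta_rot": [0, 0, 0], "claw": 10}, {"delta_pos": [0, 0, 0], "delta_rot": [0, 0, 0], "claw": 0}, {"delta_pos": [0, 0, 0], "delta_rot": [0, 0, 0], "claw": 0}, {"delta_pos": [0, 0, 0], "delta_rot": [0, 0, 0], "claw": 0}, {"delta_pos": [0, 0, 0], "delta_rot": [0, 0, 0], "claw": 0}]' --force 70

```text
time: 15.12
eef_pos: [0.5167, 0.1541, 0.1043]
tcp_rot: [0.667, 0.639, -0.276, 0.265]
contact_force: [-0.6, 1.1, 0.3]
opening: 0.104
```

Run:
```python
from h import *
s=st()
p,z=ctrl.read_camera('wrist');cv2.imwrite('pics/w14.png',p[:,:,::-1])
```

```text
t15.12 [0.5167 0.1541 0.1043] F [-0.6  1.1  0.3] op 0.104 q [ 0.41  0.4   1.83 -0.71  1.38  0.75]
off n,a,x mm [ -0.9 -60.4  -0.2] F n,a,x [ 0.9 -0.5 -0.7] M [ 0.38  0.03 -0.15]
```

View pics/w14.png

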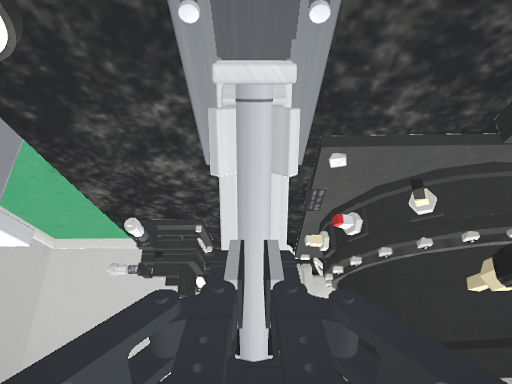

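>>> carry_out --commands '[{"delta_pos": [0, 0, 0], "delta_rot": [0, 0, 0], "claw": 0}, {"delta_pos": [0, 0, 0], "delta_rot": [0, 0, 0], "claw": 0}, {"delta_pos": [0, 0, -0.004], "delta_rot": [0, 0, 0], "claw": 0}, {"delta_pos": [0, 0, -0.01], "delta_rot": [0, 0, 0], "claw": 0}, {"delta_pos": [0, 0, -0.016], "delta_rot": [0, 0, 0], "claw": 0}]' --force 70

```text
time: 15.58
eef_pos: [0.5171, 0.1656, 0.1157]
tcp_rot: [0.667, 0.639, -0.276, 0.265]
contact_force: [-0.2, -0.1, -1.0]
opening: 0.104
```

Run:
```python
from h import *
s=st()
p,z=ctrl.read_camera('wrist');cv2.imwrite('pics/w15.png',p[:,:,::-1])
p,z=ctrl.read_camera('side');cv2.imwrite('pics/s15.png',cv2.resize(p[140:270,150:270,::-1],None,fx=4.5,fy=4.5,interpolation=cv2.INTER_CUBIC))
```

```text
t15.58 [0.5171 0.1656 0.1157] F [-0.2 -0.1 -1. ] op 0.104 q [ 0.42  0.39  1.81 -0.69  1.41  0.75]
off n,a,x mm [ 15.3 -60.4  -0.3] F n,a,x [-0.8 -0.6 -0.2] M [ 0.51 -0.01 -0.09]
```

View pics/w15.png

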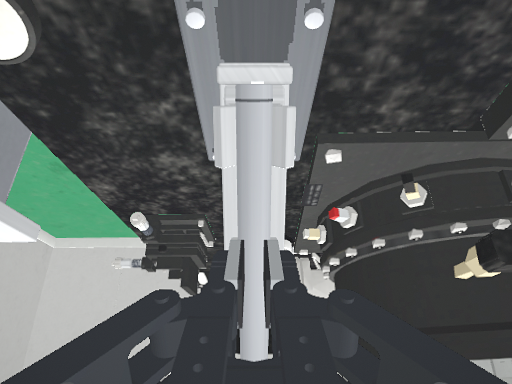

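View pics/s15.png

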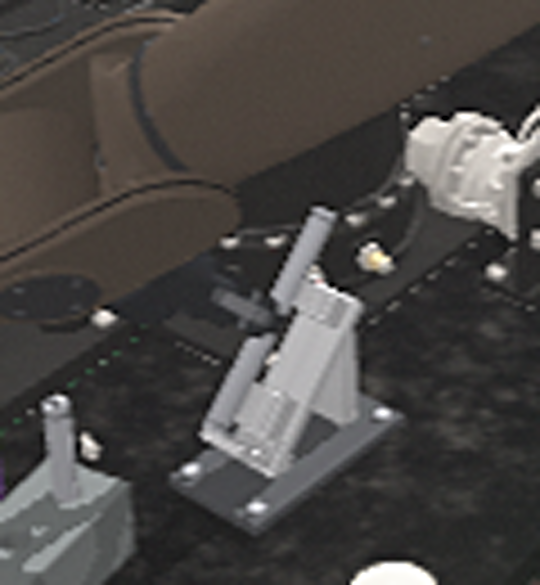

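The post came up with the gripper, still square to it (side crop: top (322,215), lower part (240,380)). I'll continue lifting along the V normal, then go upright.

>>> carry_out --commands '[{"delta_pos": [0, 0, -0.01], "delta_rot": [0, 0, 0], "claw": 0}, {"delta_pos": [0, 0, -0.025], "delta_rot": [0, 0, 0], "claw": 0}, {"delta_pos": [0, 0, -0.042], "delta_rot": [0, 0, 0], "claw": 0}, {"delta_pos": [0, 0, -0.06], "delta_rot": [0, 0, 0], "claw": 0}, {"delta_pos": [-0.006, 0, -0.078], "delta_rot": [0, 0, 0], "claw": 0}, {"delta_pos": [-0.018, 0, -0.095], "delta_rot": [0, 0.03, 0], "claw": 0}, {"delta_pos": [-0.035, 0, -0.115], "delta_rot": [0, 0.08, 0], "claw": 0}, {"delta_pos": [-0.05, 0, -0.13], "delta_rot": [0, 0.13, 0], "claw": 0}]' --force 70

```text
time: 16.35
eef_pos: [0.5201, 0.2247, 0.2463]
tcp_rot: [0.683, 0.657, -0.229, 0.223]
contact_force: [0.4, 0.1, 0.2]
opening: 0.107
```

Run:
```python
from h import *
s=st()
print(delta((.49,.17,.37),down(1.529),s))
```

```text
t16.35 [0.5201 0.2247 0.2463] F [0.4 0.1 0.2] op 0.107 q [ 0.47  0.25  1.67 -0.56  1.57  0.61]
off n,a,x mm [149.6  -9.9   0.3] F n,a,x [0.2 0.  0.4] M [0.38 0.03 0.08]
(array([-0.1194, -0.0276, -0.0646]), array([0.004 , 0.6507, 0.0021]), 'mm 139 deg 37.3')
```

>>> carry_out --commands '[{"delta_pos": [-0.016, -0.004, -0.01], "delta_rot": [0, 0.07, 0], "claw": 0}, {"delta_pos": [-0.034, -0.008, -0.02], "delta_rot": [0, 0.15, 0], "claw": 0}, {"delta_pos": [-0.052, -0.012, -0.03], "delta_rot": [0.001, 0.24, 0], "claw": 0}, {"delta_pos": [-0.07, -0.016, -0.04], "delta_rot": [0.002, 0.34, 0.001], "claw": 0}, {"delta_pos": [-0.085, -0.02, -0.048], "delta_rot": [0.003, 0.43, 0.001], "claw": 0}, {"delta_pos": [-0.1, -0.024, -0.056], "delta_rot": [0.004, 0.51, 0.002], "claw": 0}, {"delta_pos": [-0.112, -0.026, -0.062], "delta_rot": [0.004, 0.59, 0.002], "claw": 0}, {"delta_pos": [-0.119, -0.028, -0.065], "delta_rot": [0.004, 0.65, 0.002], "claw": 0}]' --force 70

```text
time: 17.02
eef_pos: [0.4897, 0.1705, 0.3745]
tcp_rot: [0.721, 0.692, 0.003, 0.001]
contact_force: [0.2, -0.6, -1.3]
opening: 0.107
```

Run:
```python
from h import *
s=log()
p,z=ctrl.read_camera('wrist');cv2.imwrite('pics/w16.png',p[:,:,::-1])
p,z=ctrl.read_camera('side');cv2.imwrite('pics/s16.png',cv2.resize(p[60:290,110:310,::-1],None,fx=2.6,fy=2.6,interpolation=cv2.INTER_CUBIC))
print(delta((.48,-.12,.36),down(1.45),s))
```

```text
t17.02 [0.4897 0.1705 0.3745] F [ 0.2 -0.6 -1.3] op 0.107 q [ 0.14 -0.14  1.76  0.    1.52  0.18]
(array([-0.2907,  0.0021,  0.0135]), array([ 0.0055, -0.0036,  0.0799]), 'mm 291 deg 4.6')
```

View pics/w16.png

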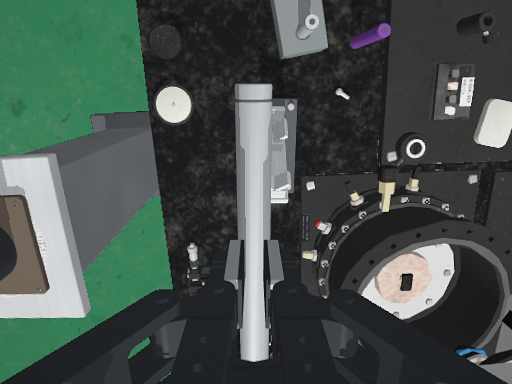

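View pics/s16.png

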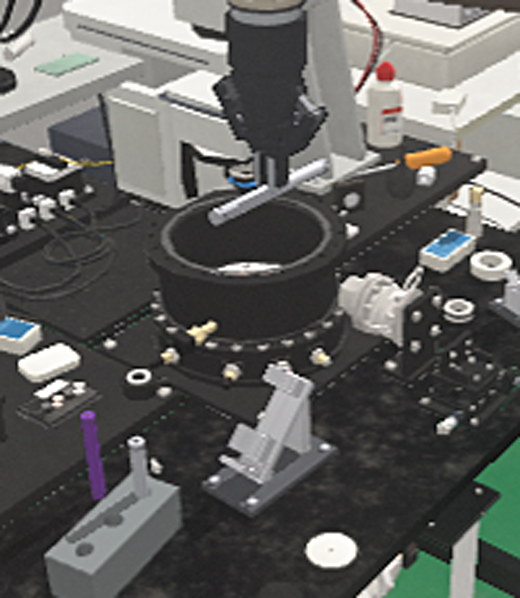

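>>> carry_out --commands '[{"delta_pos": [-0.03, -0.003, 0], "delta_rot": [0, 0, 0.01], "claw": 0}, {"delta_pos": [-0.066, -0.006, 0.003], "delta_rot": [0, 0, 0.02], "claw": 0}, {"delta_pos": [-0.104, -0.009, 0.006], "delta_rot": [0.002, -0.001, 0.03], "claw": 0}, {"delta_pos": [-0.142, -0.012, 0.008], "delta_rot": [0.004, -0.002, 0.04], "claw": 0}, {"delta_pos": [-0.18, -0.015, 0.01], "delta_rot": [0.005, -0.003, 0.05], "claw": 0}, {"delta_pos": [-0.218, -0.018, 0.012], "delta_rot": [0.005, -0.003, 0.06], "claw": 0}, {"delta_pos": [-0.256, -0.018, 0.013], "delta_rot": [0.005, -0.003, 0.07], "claw": 0}, {"delta_pos": [-0.29, -0.018, 0.013], "delta_rot": [0.005, -0.003, 0.08], "claw": 0}]' --force 70

```text
time: 17.78
eef_pos: [0.4588, -0.1205, 0.3602]
tcp_rot: [0.749, 0.662, -0.002, 0.001]
contact_force: [0.4, 0.3, -1.3]
opening: 0.11
```

Run:
```python
from h import *
s=log()
print(delta((.44,-.40,.33),down(1.26),s))
```

```text
t17.78 [ 0.4588 -0.1205  0.3602] F [ 0.4  0.3 -1.3] op 0.110 q [-0.47 -0.24  1.87 -0.    1.51 -0.35]
(array([-0.2796,  0.0156,  0.0311]), array([-0.0011,  0.0036,  0.1879]), 'mm 282 deg 10.8')
```

Run:
```python
from h import *
s=log()
print(delta((.42,-.44,.33),down(1.26),s))
```

```text
t17.78 [ 0.4588 -0.1205  0.3602] F [ 0.4  0.3 -1.3] op 0.110 q [-0.47 -0.24  1.87 -0.    1.51 -0.35]
(array([-0.3218,  0.0007,  0.0313]), array([-0.0011,  0.0036,  0.1879]), 'mm 323 deg 10.8')
```

>>> carry_out --commands '[{"delta_pos": [-0.041, 0, 0.004], "delta_rot": [0, 0, 0.023], "claw": 0}, {"delta_pos": [-0.082, 0, 0.008], "delta_rot": [0, 0, 0.047], "claw": 0}, {"delta_pos": [-0.122, 0, 0.012], "delta_rot": [0, 0, 0.07], "claw": 0}, {"delta_pos": [-0.162, 0, 0.016], "delta_rot": [0, 0, 0.094], "claw": 0}, {"delta_pos": [-0.202, 0, 0.02], "delta_rot": [0, 0.002, 0.117], "claw": 0}, {"delta_pos": [-0.242, 0, 0.024], "delta_rot": [0, 0.004, 0.14], "claw": 0}, {"delta_pos": [-0.282, 0, 0.028], "delta_rot": [0, 0.004, 0.164], "claw": 0}, {"delta_pos": [-0.32, 0, 0.031], "delta_rot": [0, 0.004, 0.188], "claw": 0}]' --force 70

```text
time: 18.45
eef_pos: [0.4197, -0.4393, 0.3292]
tcp_rot: [0.808, 0.589, -0.001, -0.002]
contact_force: [1.2, 0.3, -0.5]
opening: 0.107
```

>>> carry_out --commands '[{"delta_pos": [0, 0, 0], "delta_rot": [0, 0, 0], "claw": 0}, {"delta_pos": [0, 0, 0], "delta_rot": [0, 0, 0], "claw": 0}]' --force 70

```text
time: 18.62
eef_pos: [0.4196, -0.44, 0.3269]
tcp_rot: [0.808, 0.589, -0.001, -0.004]
contact_force: [0.0, 1.2, -1.2]
opening: 0.106
```

Run:
```python
from h import *
s=log()
p,z=ctrl.read_camera('wrist');cv2.imwrite('pics/w17.png',p[:,:,::-1]);np.savez('w17.npz',p=p,z=z,e=s['eef_pos'],r=s['tcp_rot'])
```

```text
t18.62 [ 0.4196 -0.44    0.3269] F [ 0.   1.2 -1.2] op 0.106 q [-0.97  0.08  1.62 -0.    1.44 -0.66]
```

View pics/w17.png

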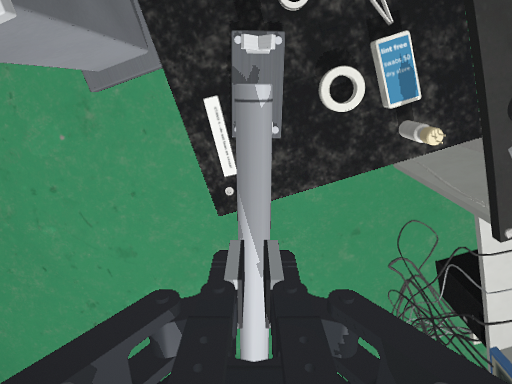

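Run:
```python
from h import *
d=np.load('w17.npz');s=dict(eef_pos=d['e'],tcp_rot=d['r']);z=d['z'];C=cloud('wrist',z,s)
print('base',rect(C,z,(225,20,295,150),(.006,.014)))
print('farsad',rect(C,z,(225,20,295,82),(.03,.075),1))
Rm=R.from_quat(s['tcp_rot']).as_matrix();P=(C-s['eef_pos'])@Rm
m=np.zeros(z.shape,bool);m[75:240,225:285]=1;m&=(abs(P[...,1])<.012)&(abs(P[...,2])<.02)&(z>0)
q=P[m];print('post x max',np.percentile(q[:,0],[50,98,100]),'y',np.percentile(q[:,1],[1,50,99]),'pts',m.sum())
for lo in (.02,.035,.05,.065):
    k=(q[:,0]>lo)&(q[:,0]<lo+.015);print(lo,'topz',np.percentile(q[k,2],2).round(4),'ymid',((q[k,1].max()+q[k,1].min())/2).round(4))
```

```text
base (2825, array([ 446.5, -362.2]), array([138.3,  70.4]), 71.1, np.float64(0.0098))
farsad (577, array([ 462.8, -315.2]), array([17. , 39.9]), 71.4, np.float64(0.0578))
post x max [0.05031355 0.08011146 0.08094067] y [-0.00774778 -0.0001848   0.00766598] pts 5462
0.02 topz -0.0122 ymid -0.0
0.035 topz -0.0124 ymid -0.0001
0.05 topz -0.0126 ymid -0.0
0.065 topz -0.0129 ymid -0.0002
```

```bash
cat >> h.py <<'E'
CR=np.array([.4465,-.3622,.0]);RC=down(1.241)
E
python3 - <<'E'
from h import *
s=log()
for h in (.20,.13): print(delta(CR+[0,0,h],RC,s))
E
```

```text
t18.67 [ 0.4201 -0.4388  0.3277] F [-0.3  0.5 -1.6] op 0.110 q [-0.97  0.08  1.62 -0.    1.44 -0.66]
(array([0.0807, 0.0026, 0.128 ]), array([-0.0066, -0.0026,  0.0194]), 'mm 151 deg 1.2')
(array([0.0805, 0.0031, 0.1979]), array([-0.0066, -0.0026,  0.0194]), 'mm 214 deg 1.2')
```

>>> carry_out --commands '[{"delta_pos": [0.02, 0.001, 0.015], "delta_rot": [-0.002, 0, 0.005], "claw": 0}, {"delta_pos": [0.042, 0.001, 0.04], "delta_rot": [-0.004, -0.001, 0.01], "claw": 0}, {"delta_pos": [0.062, 0.002, 0.065], "delta_rot": [-0.006, -0.002, 0.015], "claw": 0}, {"delta_pos": [0.078, 0.003, 0.095], "delta_rot": [-0.006, -0.002, 0.019], "claw": 0}, {"delta_pos": [0.0805, 0.003, 0.13], "delta_rot": [-0.006, -0.002, 0.019], "claw": 0}, {"delta_pos": [0.0805, 0.003, 0.165], "delta_rot": [-0.006, -0.002, 0.019], "claw": 0}, {"delta_pos": [0.0805, 0.003, 0.19], "delta_rot": [-0.006, -0.002, 0.019], "claw": 0}, {"delta_pos": [0.0805, 0.003, 0.198], "delta_rot": [-0.006, -0.002, 0.019], "claw": 0}]' --force 70

```text
time: 19.33
eef_pos: [0.4452, -0.3575, 0.1253]
tcp_rot: [0.812, 0.583, -0.0, -0.005]
contact_force: [0.3, 0.8, -2.3]
opening: 0.104
```

>>> carry_out --commands '[{"delta_pos": [0, 0, 0], "delta_rot": [0, 0, 0], "claw": 0}, {"delta_pos": [0, 0, 0], "delta_rot": [0, 0, 0], "claw": 0}]' --force 70

```text
time: 19.5
eef_pos: [0.4457, -0.356, 0.1256]
tcp_rot: [0.812, 0.584, -0.0, -0.005]
contact_force: [0.0, -0.5, -1.3]
opening: 0.105
```

Run:
```python
from h import *
s=log()
p,z=ctrl.read_camera('wrist');cv2.imwrite('pics/w18.png',p[:,:,::-1]);np.savez('w18.npz',p=p,z=z,e=s['eef_pos'],r=s['tcp_rot'])
C=cloud('wrist',z,s)
print('farsad',rect(C,z,(150,60,360,260),(.03,.0655),1))
for h in (.08,.06): print(delta(CR+[0,0,h],RC,s))
p,z=ctrl.read_camera('side');cv2.imwrite('pics/s18.png',cv2.resize(p[110:220,260:370,::-1],None,fx=5,fy=5,interpolation=cv2.INTER_CUBIC))
```

```text
t19.50 [ 0.4457 -0.356   0.1256] F [ 0.  -0.5 -1.3] op 0.105 q [-0.85  0.17  1.91  0.    1.08 -0.53]
farsad (669, array([ 463. , -314.7]), array([16.3, 40.2]), 70.4, np.float64(0.0612))
(array([-0.0059,  0.0031,  0.0456]), array([-0.0092, -0.0055,  0.006 ]), 'mm 46 deg 0.7')
(array([-0.006 ,  0.0033,  0.0656]), array([-0.0092, -0.0055,  0.006 ]), 'mm 66 deg 0.7')
```

View pics/w18.png

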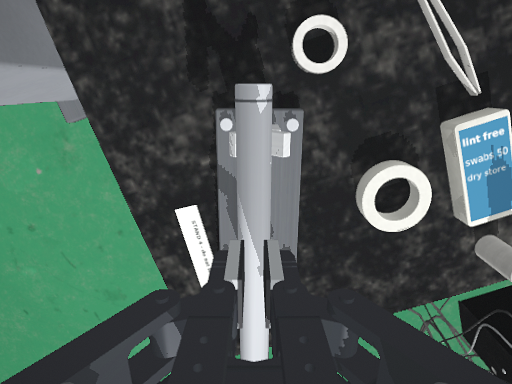

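View pics/s18.png

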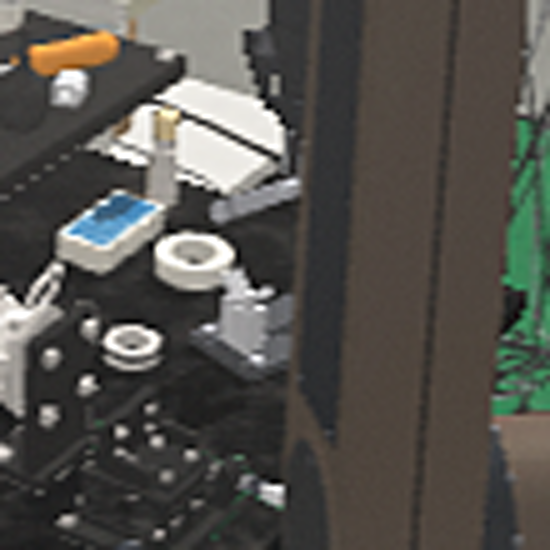

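>>> carry_out --commands '[{"delta_pos": [-0.003, 0.002, 0.01], "delta_rot": [-0.005, -0.003, 0.003], "claw": 0}, {"delta_pos": [-0.006, 0.003, 0.022], "delta_rot": [-0.009, -0.005, 0.006], "claw": 0}, {"delta_pos": [-0.006, 0.003, 0.034], "delta_rot": [-0.009, -0.005, 0.006], "claw": 0}, {"delta_pos": [-0.006, 0.003, 0.044], "delta_rot": [-0.009, -0.005, 0.006], "claw": 0}, {"delta_pos": [-0.006, 0.003, 0.044], "delta_rot": [-0.009, -0.005, 0.006], "claw": 0}, {"delta_pos": [-0.006, 0.003, 0.044], "delta_rot": [-0.009, -0.005, 0.006], "claw": 0}]' --force 70

```text
time: 20.1
eef_pos: [0.4468, -0.364, 0.0828]
tcp_rot: [0.814, 0.581, 0.0, 0.001]
contact_force: [0.5, -1.2, -1.0]
opening: 0.105
```

Run:
```python
from h import *
s=log()
p,z=ctrl.read_camera('wrist');cv2.imwrite('pics/w19.png',p[:,:,::-1]);np.savez('w19.npz',p=p,z=z,e=s['eef_pos'],r=s['tcp_rot'])
C=cloud('wrist',z,s)
print('farsad',rect(C,z,(150,60,360,260),(.03,.0655),1))
for h in (.0655,.0555): print(delta(CR+[0,0,h],RC,s))
Rm=R.from_quat(s['tcp_rot']).as_matrix();P=(C-s['eef_pos'])@Rm
m=np.zeros(z.shape,bool);m[75:240,225:285]=1;m&=(abs(P[...,1])<.012)&(abs(P[...,2])<.013)&(z>0)
q=P[m];w=C[m];print('post x max',np.percentile(q[:,0],[98,100]))
for lo in (.02,.035,.05,.065):
    k=(q[:,0]>lo)&(q[:,0]<lo+.015);print(lo,'toolz',np.percentile(q[k,2],2).round(4),'worldz',np.percentile(w[k,2],98).round(4))
```

```text
t20.10 [ 0.4468 -0.364   0.0828] F [ 0.5 -1.2 -1. ] op 0.105 q [-0.86  0.23  1.93  0.    0.98 -0.53]
farsad (1342, array([ 462.8, -315. ]), array([16.5, 40.1]), 71.5, np.float64(0.0613))
(array([ 0.0016, -0.0009,  0.0172]), array([ 0.0023,  0.0011, -0.0011]), 'mm 17 deg 0.2')
(array([ 0.0016, -0.001 ,  0.0272]), array([ 0.0023,  0.0011, -0.0011]), 'mm 27 deg 0.2')
post x max [0.07983466 0.08094753]
0.02 toolz -0.0121 worldz 0.0948
0.035 toolz -0.0123 worldz 0.095
0.05 toolz -0.0125 worldz 0.0952
0.065 toolz -0.0127 worldz 0.0953
```

View pics/w19.png

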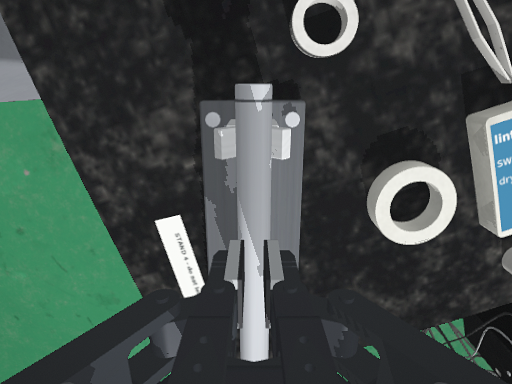

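>>> carry_out --commands '[{"delta_pos": [0.001, -0.001, 0.006], "delta_rot": [0.002, -0.004, 0], "claw": 0}, {"delta_pos": [0.0016, -0.001, 0.012], "delta_rot": [0.002, -0.007, 0], "claw": 0}, {"delta_pos": [0.0016, -0.001, 0.018], "delta_rot": [0.002, -0.007, 0], "claw": 0}, {"delta_pos": [0.0016, -0.001, 0.021], "delta_rot": [0.002, -0.007, 0], "claw": 0}, {"delta_pos": [0.0016, -0.001, 0.023], "delta_rot": [0.002, -0.007, 0], "claw": 0}, {"delta_pos": [0.0016, -0.001, 0.023], "delta_rot": [0.002, -0.007, 0], "claw": 0}]' --force 70

```text
time: 20.65
eef_pos: [0.4466, -0.3623, 0.0598]
tcp_rot: [0.814, 0.581, -0.003, 0.003]
contact_force: [0.8, -0.4, -0.7]
opening: 0.107
```

```bash
cat >> h.py <<'E'
def sc():
    s=log();f=RC.T@s['contact_force'];print('tool-axes off mm',(1e3*RC.T@(s['eef_pos']-CR-[0,0,.0555])).round(1),'F',f.round(1),'M',s['wrist_torque'].round(2));return s
E
python3 - <<'E'
from h import *
s=sc()
print(delta(CR+[0,0,.0555],RC,s))
E
```

```text
t20.65 [ 0.4466 -0.3623  0.0598] F [ 0.8 -0.4 -0.7] op 0.107 q [-0.85  0.26  1.94 -0.01  0.94 -0.52]
tool-axes off mm [-0.1  0.2 -4.3] F [-0.1  0.9  0.7] M [-0.02  0.   -0.03]
(array([ 0.0001, -0.0002,  0.0043]), array([ 0.0006,  0.0083, -0.001 ]), 'mm 4 deg 0.5')
```

No contact yet. I'll keep going down in small steps.

>>> carry_out --commands '[{"delta_pos": [0, 0, 0.001], "delta_rot": [0, 0, 0], "claw": 0}, {"delta_pos": [0, 0, 0.002], "delta_rot": [0, 0, 0], "claw": 0}, {"delta_pos": [0, 0, 0.003], "delta_rot": [0, 0, 0], "claw": 0}, {"delta_pos": [0, 0, 0.003], "delta_rot": [0, 0, 0], "claw": 0}]'

```text
time: 20.98
eef_pos: [0.4467, -0.3625, 0.0569]
tcp_rot: [0.814, 0.581, -0.003, 0.003]
contact_force: [-0.6, 0.0, -0.7]
opening: 0.106
```

Run:
```python
from h import *
s=sc()
```

```text
t20.98 [ 0.4467 -0.3625  0.0569] F [-0.6  0.  -0.7] op 0.106 q [-0.85  0.26  1.94 -0.01  0.93 -0.52]
tool-axes off mm [-0.2  0.3 -1.4] F [-0.2 -0.6  0.7] M [ 0.01  0.02 -0.  ]
```

>>> carry_out --commands '[{"delta_pos": [0, 0, 0.0007], "delta_rot": [0, 0, 0], "claw": 0}, {"delta_pos": [0, 0, 0.0014], "delta_rot": [0, 0, 0], "claw": 0}, {"delta_pos": [0, 0, 0.002], "delta_rot": [0, 0, 0], "claw": 0}, {"delta_pos": [0, 0, 0.002], "delta_rot": [0, 0, 0], "claw": 0}]'

```text
time: 21.32
eef_pos: [0.4468, -0.3626, 0.0566]
tcp_rot: [0.814, 0.581, -0.003, 0.002]
contact_force: [-2.6, 3.5, 7.5]
opening: 0.106
```

Run:
```python
from h import *
s=sc()
p,z=ctrl.read_camera('wrist');cv2.imwrite('pics/w20.png',p[:,:,::-1]);np.savez('w20.npz',p=p,z=z,e=s['eef_pos'],r=s['tcp_rot'])
C=cloud('wrist',z,s);m=np.zeros(z.shape,bool);m[75:240,240:270]=1;m&=(C[...,2]>.06)&(z>0)
d=(C[m]-CR)@RC
for lo in (.02,.035,.05,.065):
    k=(d[:,0]>lo)&(d[:,0]<lo+.015);print(lo,'worldz',np.percentile(-d[k,2],98).round(4))
print('xmax',np.percentile(d[:,0],[98,100]))
```

```text
t21.32 [ 0.4468 -0.3626  0.0566] F [-2.6  3.5  7.5] op 0.106 q [-0.85  0.27  1.94 -0.01  0.93 -0.52]
tool-axes off mm [-0.3  0.4 -1.1] F [ 2.5 -3.5 -7.5] M [0.55 0.56 0.01]
0.02 worldz 0.0686
0.035 worldz 0.0686
0.05 worldz 0.0685
0.065 worldz 0.0686
xmax [0.07952745 0.08068368]
```

View pics/w20.png

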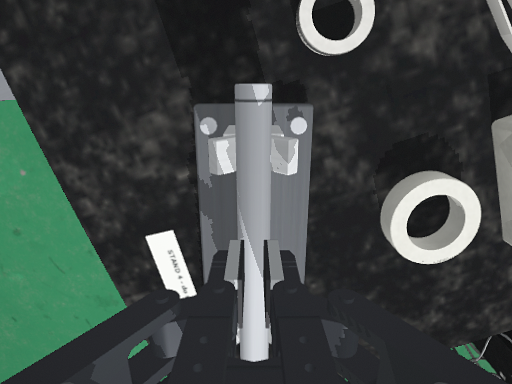

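>>> carry_out --commands '[{"delta_pos": [0, -0.0005, 0.0005], "delta_rot": [0, 0, 0], "claw": 0}, {"delta_pos": [0, -0.001, 0.001], "delta_rot": [0, 0, 0], "claw": 0}, {"delta_pos": [0, -0.001, 0.001], "delta_rot": [0, 0, 0], "claw": 0}]'

```text
time: 21.62
eef_pos: [0.4466, -0.3628, 0.0566]
tcp_rot: [0.814, 0.581, -0.003, 0.004]
contact_force: [0.5, 0.6, 4.6]
opening: 0.109
```

Run:
```python
from h import *
s=sc()
```

```text
t21.62 [ 0.4466 -0.3628  0.0566] F [0.5 0.6 4.6] op 0.109 q [-0.86  0.26  1.94 -0.01  0.93 -0.52]
tool-axes off mm [-0.5  0.3 -1.1] F [ 0.8  0.3 -4.6] M [ 0.23 -0.08  0.05]
```

>>> carry_out --commands '[{"delta_pos": [0, 0, 0], "delta_rot": [0, 0, 0], "claw": 14}, {"delta_pos": [0, 0, 0], "delta_rot": [0, 0, 0], "claw": 20}, {"delta_pos": [0, 0, 0], "delta_rot": [0, 0, 0], "claw": 30}, {"delta_pos": [0, 0, 0], "delta_rot": [0, 0, 0], "claw": 45}, {"delta_pos": [0, 0, 0], "delta_rot": [0, 0, 0], "claw": 60}, {"delta_pos": [0, 0, 0], "delta_rot": [0, 0, 0], "claw": 60}, {"delta_pos": [0, 0, 0], "delta_rot": [0, 0, 0], "claw": 60}]'

```text
time: 22.2
eef_pos: [0.4465, -0.3628, 0.0565]
tcp_rot: [0.814, 0.581, -0.003, 0.003]
contact_force: [-0.2, 0.3, -0.3]
opening: 0.598
```

Run:
```python
from h import *
s=sc()
p,z=ctrl.read_camera('wrist');cv2.imwrite('pics/w21.png',p[:,:,::-1]);np.savez('w21.npz',p=p,z=z,e=s['eef_pos'],r=s['tcp_rot'])
```

```text
t22.20 [ 0.4465 -0.3628  0.0565] F [-0.2  0.3 -0.3] op 0.598 q [-0.86  0.26  1.94 -0.01  0.93 -0.52]
tool-axes off mm [-0.6  0.2 -1. ] F [ 0.2 -0.3  0.3] M [ 0.01 -0.01  0.02]
```

View pics/w21.png

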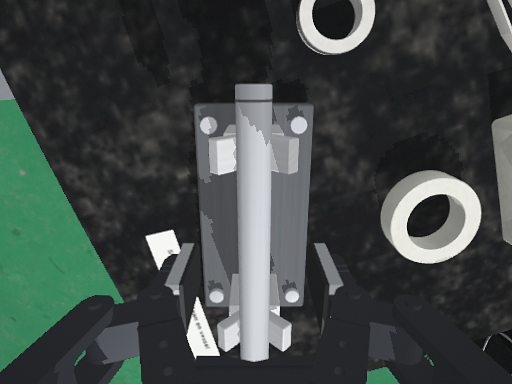

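Released, zero force, post in both saddles. I'll retract straight up, then back toward −y for a check view.

>>> carry_out --commands '[{"delta_pos": [0, 0, -0.01], "delta_rot": [0, 0, 0], "claw": 60}, {"delta_pos": [0, 0, -0.025], "delta_rot": [0, 0, 0], "claw": 60}, {"delta_pos": [0, 0, -0.045], "delta_rot": [0, 0, 0], "claw": 60}, {"delta_pos": [0, 0, -0.075], "delta_rot": [0, 0, 0], "claw": 60}, {"delta_pos": [0, 0, -0.11], "delta_rot": [0, 0, 0], "claw": 70}, {"delta_pos": [-0.015, 0, -0.145], "delta_rot": [0, 0, 0], "claw": 100}, {"delta_pos": [-0.04, 0, -0.17], "delta_rot": [0, 0, 0], "claw": 100}, {"delta_pos": [-0.07, 0, -0.19], "delta_rot": [0, 0, 0], "claw": 100}]'

```text
time: 22.92
eef_pos: [0.4248, -0.4276, 0.252]
tcp_rot: [0.813, 0.582, -0.003, 0.006]
contact_force: [-0.6, -0.4, 0.8]
opening: 1.001
```

>>> carry_out --commands '[{"delta_pos": [-0.02, 0, 0], "delta_rot": [0, 0, 0], "claw": 100}, {"delta_pos": [-0.05, 0, 0], "delta_rot": [0, 0, 0], "claw": 100}, {"delta_pos": [-0.05, 0, 0], "delta_rot": [0, 0, 0], "claw": 100}, {"delta_pos": [-0.05, 0, 0], "delta_rot": [0, 0, 0], "claw": 100}]'

```text
time: 23.25
eef_pos: [0.408, -0.4759, 0.2532]
tcp_rot: [0.814, 0.581, -0.003, 0.006]
contact_force: [0.5, 1.0, 0.3]
opening: 1.0
```

Run:
```python
from h import *
s=log()
p,z=ctrl.read_camera('wrist');cv2.imwrite('pics/w22.png',p[:,:,::-1])
C=cloud('wrist',z,s)
print('base',rect(C,z,(0,0,512,250),(.007,.0125)))
d=(C-CR)@RC
m=(z>0)&(abs(d[...,0])<.1)&(abs(d[...,1])<.012)&(-d[...,2]>.05)&(-d[...,2]<.09)
q=d[m];print('along',np.percentile(q[:,0],[0,.5,99.5,100]).round(4),'y',np.percentile(q[:,1],[1,50,99]).round(4))
for lo in np.arange(-.075,.07,.03):
    k=(q[:,0]>lo)&(q[:,0]<lo+.015);print(lo.round(3),'topz',np.percentile(-q[k,2],97).round(4))
p,z=ctrl.read_camera('top');cv2.imwrite('pics/t22.png',p[:,:,::-1])
p,z=ctrl.read_camera('side');cv2.imwrite('pics/s22.png',cv2.resize(p[130:310,90:350,::-1],None,fx=3,fy=3))
```

```text
t23.25 [ 0.408  -0.4759  0.2532] F [0.5 1.  0.3] op 1.000 q [-1.02  0.15  1.68 -0.    1.29 -0.69]
base (4576, array([ 523.5, -400.2]), array([115.9, 241. ]), 71.1, np.float64(0.0099))
along [-0.0787 -0.0781  0.0343  0.0358] y [-0.0108  0.0002  0.0102]
-0.075 topz 0.0684
-0.045 topz 0.0687
-0.015 topz 0.0687
0.015 topz 0.0686Traceback (most recent call last):
  File "<stdin>", line 10, in <module>
    return _quantile_unchecked(
        a, q, axis, out, overwrite_input, method, keepdims, weights)
    return _ureduce(a,
                    func=_quantile_ureduce_func,
    ...<5 lines>...
                    overwrite_input=overwrite_input,
                    method=method)
    r = func(a, **kwargs)
    result = _quantile(arr,
                       quantiles=q,
    ...<2 lines>...
                       out=out,
                       weights=wgt)
    slices_having_nans = np.isnan(arr[-1, ...])
                                  ~~~^^^^^^^^^
IndexError: index -1 is out of bounds for axis 0 with size 0
```

View pics/w22.png

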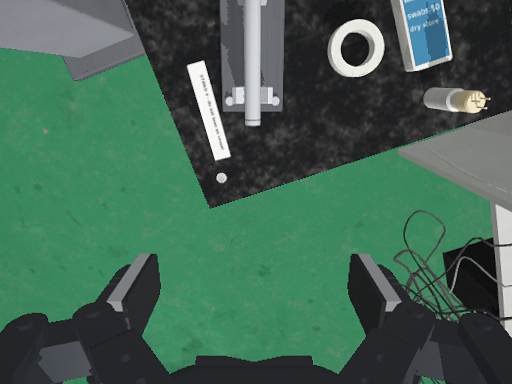

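>>> carry_out --commands '[{"delta_pos": [0, 0, -0.025], "delta_rot": [0, 0, 0], "claw": 100}, {"delta_pos": [0.015, 0, -0.055], "delta_rot": [0, 0, 0], "claw": 100}, {"delta_pos": [0.03, 0, -0.08], "delta_rot": [0, 0, 0], "claw": 100}, {"delta_pos": [0.04, 0, -0.09], "delta_rot": [0, 0, 0], "claw": 100}, {"delta_pos": [0.04, 0, -0.09], "delta_rot": [0, 0, 0], "claw": 100}, {"delta_pos": [0.04, 0, -0.09], "delta_rot": [0, 0, 0], "claw": 100}]'

```text
time: 23.8
eef_pos: [0.4215, -0.4349, 0.342]
tcp_rot: [0.813, 0.582, -0.003, 0.006]
contact_force: [-0.1, 0.5, 0.2]
opening: 1.0
```

Run:
```python
from h import *
s=log()
p,z=ctrl.read_camera('wrist');cv2.imwrite('pics/w23.png',p[:,:,::-1]);np.savez('w23.npz',p=p,z=z,e=s['eef_pos'],r=s['tcp_rot'])
C=cloud('wrist',z,s)
d=(C-CR)@RC
for nm,zl,zh,yl in (('base',.006,.0135,.045),('post',.058,.08,.012),('sad',.03,.064,.025)):
    m=(z>0)&(abs(d[...,0])<.11)&(abs(d[...,1])<yl)&(-d[...,2]>zl)&(-d[...,2]<zh)
    q=d[m];print(nm,m.sum(),'along',np.percentile(q[:,0],[0,.5,99.5,100]).round(4),'y',np.percentile(q[:,1],[1,50,99]).round(4))
    if nm=='post':
        for lo in np.arange(-.075,.07,.03):
            k=(q[:,0]>lo)&(q[:,0]<lo+.015);print(lo.round(3),k.sum(),'topz',np.percentile(-q[k,2],97).round(4) if k.any() else '')
p,z=ctrl.read_camera('top');cv2.imwrite('pics/t23.png',p[:,:,::-1])
p,z=ctrl.read_camera('side');cv2.imwrite('pics/s23.png',cv2.resize(p[130:310,90:350,::-1],None,fx=3,fy=3))
```

```text
t23.80 [ 0.4215 -0.4349  0.342 ] F [-0.1  0.5  0.2] op 1.000 q [-0.97  0.06  1.62 -0.01  1.45 -0.64]
base 3267 along [-0.0701 -0.0698  0.1051  0.1096] y [-0.0347  0.009   0.0349]
post 1803 along [-0.0789 -0.0779  0.0797  0.0809] y [-0.0114 -0.0004  0.0113]
-0.075 137 topz 0.0685
-0.045 154 topz 0.0686
-0.015 156 topz 0.0688
0.015 165 topz 0.0685
0.045 232 topz 0.0686
sad 802 along [-0.0784 -0.0769  0.0785  0.0797] y [-0.0199 -0.0066  0.02  ]
```

View pics/w23.png

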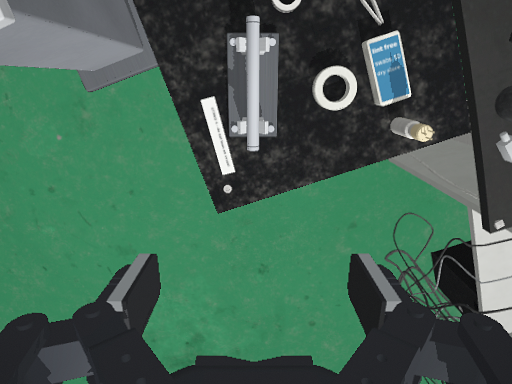

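View pics/s23.png

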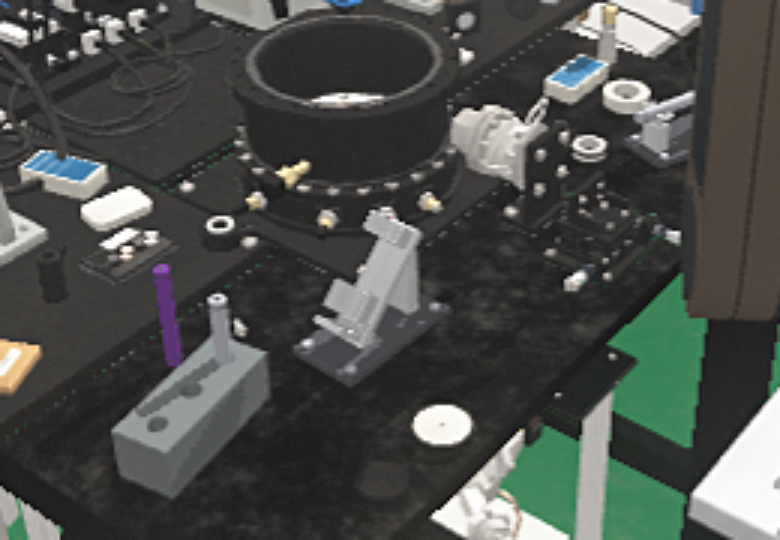

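View pics/t23.png

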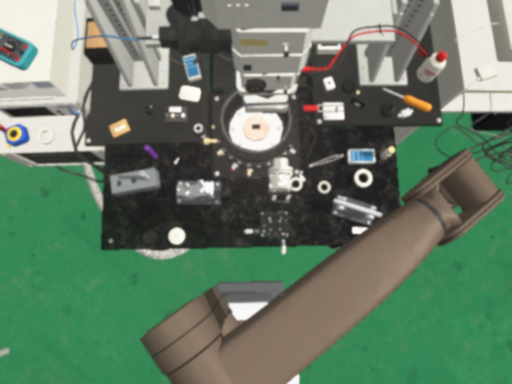

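Run:
```python
from h import *
print(ctrl.sign_off()); log()
```

```text
the job is handed in; nothing more can be done
None
the job is handed in; nothing more can be done
```

The long post now lies level and centred in the cradle, and I handed the job in at about 24 s of the 64 s allowed.

**What I did:**
- I took the post from the middle socket by its top end and laid it in the sloping V. I slid it down until the push along its axis rose to about 17 N at the stop, then let it go.
- I gripped it again across its middle, carried it past on the robot's side of the microscope, and lowered it into the cradle. Contact was about 8 N at most; I then released it at zero force.

**Last checks (wrist camera):**
- **Level:** the post's top is at 68.5–68.8 mm along its whole length, so its axis is about 60.6 mm high. The target is 60 mm, and the camera calibration is good to about 2 mm.
- **Centred:** its ends lie at about -79 and +81 mm, so it is within roughly 1 mm of centre.
- **Surroundings:** the short post still stands in the rack. The purple look-alike and the other things in view are where they were, and the arm is clear.

**What differed:** in the V-block the post seated about 2 mm further down the axis, and about 1–2 mm higher, than my camera estimate. That is about the calibration error, and I allowed for it in the second grasp. The gripper also read a smaller opening in the second grasp (0.10 against 0.15), but the post did not slip. One check script stopped on an out-of-view region; I repeated it from higher up and it passed.

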